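# Gather the alloy pellets in the counting corner of the tray

### The job

The white tray of casting pellets is locked in its dock: slide the black latch grip along its track, away from the red mark, as far as it goes to the green end, so that the tray is free. Then take the tray by its blue handle, lift it well clear of the dock and tilt it steeply, 30 degrees or a little more, rocking it first towards one wall and then along that wall, until all four pellets have slid together onto the green patch in the corner. Finish holding the tray still up there, tilted so that the green corner is plainly the lowest, with no pellet spilled and the other things on the bench left where they are.

Things in the scene. Friction and masses are not known exactly. Their poses are not given: they have to be found in the camera images.
- dock: Fixed aluminium dock plate lying on the bench, 172 x 166 mm, 8 mm thick; its origin is at bench height under the middle of the docked tray, its z up. The tray stands on the plate, loosely located by grey lips 7 mm high. Along the edge at x = -90 mm (dock frame) runs the latch track, parallel to the dock's y axis.
- latch (a joint): Slide latch of the dock, in m: 0 = locked (red end), 0.050 = end stop, fully open (green end); it starts locked, at 0 to 0.008, slides towards the dock's +y with about 2 N of friction and stays where it is left. A steel tongue 24 mm wide on it reaches over the tray's lug and keeps the tray from being lifted until the latch has moved more than 0.025; it counts as open beyond 0.042.
- latch_grip (a point): Middle of the latch's upright black grip, 54 mm above the bench; it moves with the latch. The grip measures 22 mm along the dock's x and 14 mm along its y (the sliding direction), and stands from 34 to 66 mm above the bench on a steel carriage of 30 x 30 mm.
- tray: Loose white plastic tray, about 0.16 kg; its origin is the centre of its underside, 8 mm above the bench in the dock, and its axes are then those of the dock. Inner floor 100 mm (x) by 130 mm (y), floor and walls 3 mm thick, walls 25 mm high. A lug (16 x 20 x 4 mm) sticks out of the middle of its -x wall. The green patch, 50 x 50 mm, fills the floor's corner at -x, +y (x -50 to 0, y +15 to +65 mm).
- tray_handle (a point): Middle of the tray's rigid blue handle bar, 90 mm above the tray's underside over its centre, 98 mm above the bench in the dock. The bar runs along the tray's y from end wall to end wall (142 mm long) and is 14 mm thick (x) and 20 mm high (z); pinch it across x. It is fixed to the tray by an upright at each end.
- tray_corner (a point): The inner corner of the tray's floor at the green patch (tray frame x -50, y +65, z +3 mm).
- pellet_1: Loose dark metal casting pellet, 14 mm across, 10 mm high, 14 g, flat on the tray's floor, at first off the green patch; origin at the centre of its underside. Friction on the tray 0.26 to 0.37: it slides from about 20 degrees, and along a wall only if the slope runs mostly along it: tilt 33 degrees to +y, then turn the slope to mainly -x, slightly +y. (Straight diagonally takes over 40.)
- pellet_2: A pellet exactly like pellet_1: dark metal, 14 mm across, 10 mm high; origin at the centre of its underside.
- pellet_3: A pellet exactly like pellet_1: dark metal, 14 mm across, 10 mm high; origin at the centre of its underside.
- pellet_4: A pellet exactly like pellet_1: dark metal, 14 mm across, 10 mm high; origin at the centre of its underside.
- cast_white: White plaster jaw model, 66 x 70 x 47 mm, loose bystander; origin at the centre of its underside.
- cast_yellow: Yellow plaster jaw model, 64 x 70 x 55 mm, loose bystander; origin at the centre of its underside.
- jar_blue: White jar with a blue lid, 48 mm across, 62 mm high, loose bystander; origin at the centre of its underside.

How it is judged:
By the outcome, as a careful person would: the job done as asked, in the order asked, and still so for the second after the job is handed in, while the arm keeps its last pose, push and grip.
It also fails if it takes over 54 s, if anything falls off the work surface, if the arm or the gripper's body presses on something with over 40 N, if the wrist force passes 120 N, or if a joint passes its speed limit or range.

### The arm

A 7-joint arm with a two-finger parallel gripper is mounted at the origin on a cart in front of the work surface, level with it; the furniture and walls round the work are solid. World frame = base frame: x ahead of the robot, y to its left, z up, the work surface at z = 0. Lengths are in m, angles in rad, forces in N, time in s.
With the tool pointing down it reaches from about 0.4 to 0.85 m from the base axis. Payload 10.4 kg.
Tool frame: the origin (TCP) lies at the centre of the arm's flange, where the gripper is bolted on; the fingertips stand 173 mm ahead of it and the grasp point (between the pads) lies 155 mm ahead of it; z points along the fingers, y is the line along which they close (so a half turn about z gives the same grasp; the last joint's range is limited). The gripper opens to 85 mm and grips with 20 to 120 N. Pads are 22 mm wide; open, the fingers measure 114 mm over their backs; the gripper's body (76 mm by 85 mm) begins 54 mm behind the grasp point. The pads swing forward as they close: fully open they stand 13 mm farther back than shut.
Start: joints at [1.194, 0.332, -0.065, 1.46, 0.022, 1.35, -0.088], TCP at [0.217, -0.586, 0.405] pointing down, gripper open.
Joint ranges: [-2.6, 2.6], [-0.5, 2.12], [-1.47, 1.34], [0.16, 2.42], [-1.27, 4.41], [0.06, 2.06], [-2.6, 2.6]. Speed limits (rad/s): [2.22, 2.22, 2.79, 2.79, 3.14, 3.14, 3.14].

### API

Orientations are given as a unit quaternion [x, y, z, w].
In Python, from workcell import manip, viewer, finder gives the robot as it stands.
- The arm moves only by the tool arm_command, never from a script. Its argument "plan" is a list of rows, each an object with "dp": the shift along the tool's x, y, z in mm, a list of three; "spin": the turn about the tool's z in rad. A call has 1 to 5 rows; each row shifts and turns the commanded pose from where the row before left it, along the tool's axes as they then stand; what a row does not reach is not made up. A row lasts 1/10 s, in which the tool goes at most 50 mm and 8.59 degrees, less where a joint would pass 70% of its speed; a pose out of reach is approached as far as the arm can. A call is refused whole if a number of a shift passes 50 or a number of a turn 0.15, either way. A call with a gripper value outside its range is refused whole. "grip" is the closure, from -1 (fully open) to 1 (shut), set as the call begins (left out, the last holds). The fingers move at their own pace and stop on an object; "newtons" is the grip in N (left out, the last holds). Time passes only in rows, so rows that do not move let the fingers close. It gives the time, the measured TCP pose, the force, the opening and the grip force at its end, in the units of the state.
- manip.get_obs(): the state, without advancing time (a new reading comes with each control period).
- viewer.camera(name): name is "side" or "top" or "wrist"; returns the picture (400x640x3 uint8, blue, green, red); there is no depth.
- viewer.camera_params(name): a dict with "vertical_fov" (degrees; the focal length in pixels is half the picture's height over the tangent of half this angle, whatever the lens; pixels are square), "cx", "cy" (the principal point, pixels), "R" (3x3) and "t" (3): a world point X has camera coordinates R X + t; the wrist camera has in their place "T_tool_cam" (4x4, takes a point from camera to tool coordinates, whose origin is the TCP and whose axes are the flange's). Camera axes: x right, y down, z forward; pixel columns grow to the right and rows downward; lengths in m; the calibration is good to about 2 mm. A picture is of the moment at which its call begins: read the wrist's pose just before it. camera_params takes no time and is no camera call.
- manip.hand_in(): hands the job in; it is judged then, once.
Trained networks look in the newest picture that a camera, given by its name, has taken for a name from the list of things; names that differ only in an ending like _2 or _b are one class to them, and where a whole thing is asked for, a point or a joint stands for the part that bears it (a point fixed in the world has none). Each returns a list of dicts, best first, with "score" (0 to 1); they miss things now and then, are a little off and sometimes report something else, mostly with a low value. They report only what shows in the picture. A call takes as long as a camera call.
- finder.find_in(camera, thing): "position" ([x, y, z] in m, in world coordinates, good to about 4 mm: the middle of the surface that is visible of it).
The state is a dict: "clock": time; "joint_pos": joint angles; "joint_velocities": joint speeds; "tau": joint torques, N m; "position": TCP position; "ee_rot": TCP orientation; "ft_force": force on the tool from outside, world axes, zero at the start; "torque": the same for the moment, N m; "grip_width": opening from 0.0 (shut) to 1.0 (fully open); "grasp_force": force on a finger pad.
Only numpy, scipy, OpenCV 4.12 (cv2) and the standard library are available. Lean on these libraries where they do the work, as an engineer would, in place of code of your own. Each camera call takes 0.05 s, during which the arm holds its last target. There are 200 camera calls.

## Working session

There is one attempt and no reset: what is moved stays moved. The work goes in short steps, Python scripts to look and compute and a tool call to move; the robot and the scene stay as the last step left them, time stands still between calls to the robot, and variables do not carry over. Pictures are saved under pics/ and viewed, at most 10 in all, crops included, and the job is handed in when it is done.

Besides the shell and the picture viewer there is one more tool, called after ">>>" as name(argument=value, ...) on one line, values as JSON. arm_command: Moves the arm, as the interface text tells. Its arguments: {"type":"object","properties":{"plan":{"type":"array","items":{"type":"object","properties":{"dp":{"type":"array","items":{"type":"number"}},"spin":{"type":"number"}}}},"grip":{"type":"number"},"newtons":{"type":"number"}},"required":["plan"]}

```bash
ls; mkdir -p pics; python3 - <<'E'
from workcell import manip, viewer, finder
import cv2,numpy as np
o=manip.get_obs();print({k:np.round(v,3).tolist() for k,v in o.items()})
for c in ["top","side"]:
    im=viewer.camera(c);cv2.imwrite(f"pics/{c}0.png",im)
    p=viewer.camera_params(c);print(c,p)
    for n in ["latch_grip","tray_handle","tray_corner","dock","tray","pellet_1","latch"]:
        try: print(n,[(np.round(d["position"],3).tolist(),round(d["score"],2)) for d in finder.find_in(c,n)][:4])
        except Exception as e: print(n,e)
print(viewer.camera_params("wrist"))
E
```

```text
pics
{'clock': 0.0, 'joint_pos': [1.194, 0.333, -0.065, 1.461, 0.022, 1.35, -0.089], 'joint_velocities': [0.001, -0.0, -0.001, -0.0, 0.002, 0.0, 0.0], 'tau': [-0.0, -62.545, 0.049, -39.161, 0.016, 0.01, 0.0], 'position': [0.216, -0.586, 0.404], 'ee_rot': [0.984, 0.176, -0.0, -0.001], 'ft_force': [-0.245, -0.184, -0.309], 'torque': [-0.059, -0.02, -0.044], 'grasp_force': 0.0, 'grip_width': 0.996}
top {'vertical_fov': 46.733280375737706, 'cx': 324.2277459980426, 'cy': 200.95110526025923, 'R': array([[ 2.47349819e-02, -9.99688025e-01,  3.46879918e-03],
       [-9.89549499e-01, -2.49768988e-02, -1.42013885e-01],
       [ 1.42056220e-01,  8.01623829e-05, -9.89858588e-01]]), 't': array([0.06705339, 0.64841259, 1.28147462])}
latch_grip [([0.482, -0.034, 0.036], 0.49), ([0.742, -0.165, 0.059], 0.49)]
tray_handle [([0.565, -0.011, 0.011], 0.9)]
tray_corner [([0.566, -0.007, 0.013], 0.9)]
dock [([0.493, -0.025, 0.012], 0.76)]
tray [([0.564, -0.011, 0.014], 0.78)]
pellet_1 []
latch []
side {'vertical_fov': 42.231101312611926, 'cx': 314.6899341198041, 'cy': 197.44257309740885, 'R': array([[-0.91
[... 180 characters left out ...]
)}
latch_grip [([0.477, -0.025, 0.035], 0.67)]
tray_handle [([0.554, 0.002, 0.02], 0.82)]
tray_corner [([0.554, -0.001, 0.026], 0.77)]
dock [([0.49, 0.009, 0.013], 0.86)]
tray [([0.556, 0.002, 0.021], 0.63)]
pellet_1 []
latch [([0.482, -0.026, 0.036], 0.79)]
{'vertical_fov': 70.23983418478423, 'cx': 317.8598798595846, 'cy': 197.7176129511521, 'T_tool_cam': array([[-8.78851463e-04, -9.61856376e-01, -2.73553539e-01,
         6.97994438e-02],
       [ 9.99999611e-01, -8.24011900e-04, -3.15367955e-04,
        -8.18458220e-04],
       [ 7.79273067e-05, -2.73553710e-01,  9.61856726e-01,
         2.95858029e-02],
       [ 0.00000000e+00,  0.00000000e+00,  0.00000000e+00,
         1.00000000e+00]])}
```

View pics/top0.png

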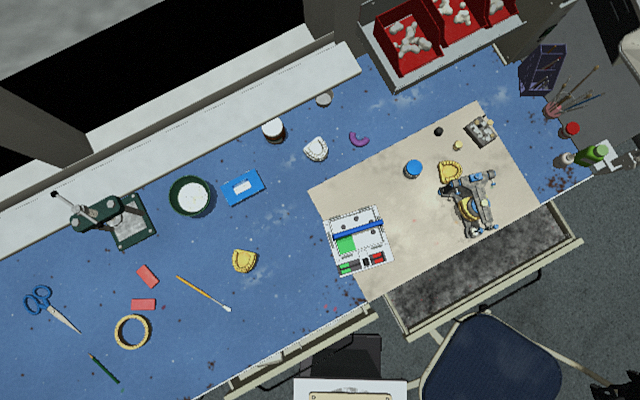

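View pics/side0.png

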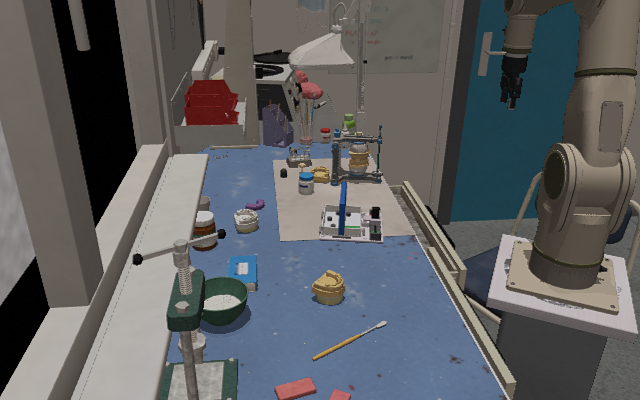

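```bash
python3 - <<'E'
import cv2
a=cv2.imread("pics/top0.png")[195:285,315:405];b=cv2.imread("pics/side0.png")[172:252,310:400]
cv2.imwrite("pics/c0.png",cv2.hconcat([cv2.resize(a,(400,400),interpolation=2),cv2.resize(b,(400,400),interpolation=2)]))
E
cat > h.py <<'E'
import numpy as np
from workcell import manip, viewer, finder
from scipy.spatial.transform import Rotation as Ro
def cam(c):
    p=viewer.camera_params(c);f=200/np.tan(np.radians(p["vertical_fov"]/2))
    if "R" in p: R,t=p["R"],p["t"]
    else:
        o=manip.get_obs();Rt=Ro.from_quat(o["ee_rot"]).as_matrix();T=p["T_tool_cam"]
        A=Rt@T[:3,:3];b=Rt@T[:3,3]+o["position"];R=A.T;t=-A.T@b
    return f,p["cx"],p["cy"],R,t
def atz(C,u,v,z):
    f,cx,cy,R,t=C;d=R.T@np.array([(u-cx)/f,(v-cy)/f,1]);c=-R.T@t
    return c+d*(z-c[2])/d[2]
def proj(C,X):
    f,cx,cy,R,t=C;q=R@np.asarray(X)+t;return np.array([cx+f*q[0]/q[2],cy+f*q[1]/q[2]])
E
```

```text
(no output)
```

View pics/c0.png

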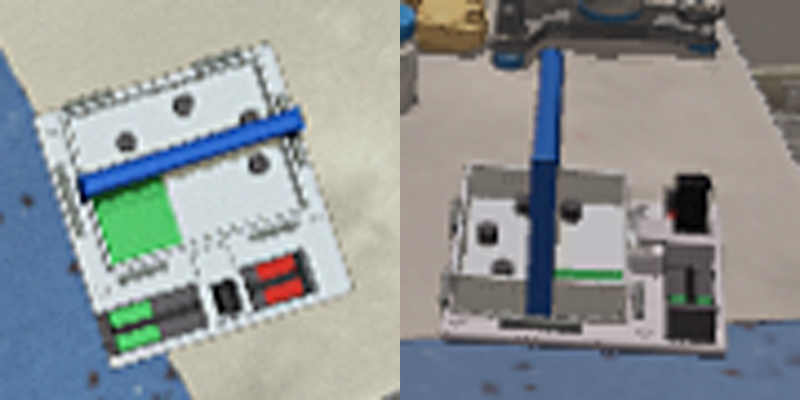

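>>> arm_command(plan=[{"dp": [0,0,-50],"spin": 0},{"dp": [0,0,-50],"spin": 0},{"dp": [0,0,-50],"spin": 0},{"dp": [0,0,-50],"spin": 0},{"dp": [0,0,-50],"spin": 0}])

```text
clock: 1.3
position: [0.2162, -0.5856, 0.6572]
ee_rot: [0.984, 0.176, 0.0, 0.0]
ft_force: [-0.1, -1.5, 0.7]
grip_width: 1.002
grasp_force: 0.0
```

```bash
python3 - <<'E'
from h import *
import cv2
o=manip.get_obs();print({k:np.round(v,3).tolist() for k,v in o.items() if k in("joint_pos","position","ee_rot","clock")})
im=cv2.imread("pics/top0.png");C=cam("top");b,g,r=[im[...,i].astype(int) for i in range(3)]
m=((b>100)&(r<60)&(g<110));m[:, :325]=0;m[:,395:]=0;m[:205]=0;m[255:]=0
n,l,s,_=cv2.connectedComponentsWithStats(m.astype(np.uint8));k=1+np.argmax(s[1:,4]);ys,xs=np.nonzero(l==k)
rc=cv2.minAreaRect(np.c_[xs,ys].astype(np.float32));print(rc)
ct=np.mean(np.c_[xs,ys],0);ax=np.linalg.svd(np.c_[xs,ys]-ct,full_matrices=0)[2][0];pr=(np.c_[xs,ys]-ct)@ax
e=[atz(C,*(ct+ax*q),0.105) for q in(pr.min()-.4,pr.max()+.4)];print(e,np.linalg.norm(e[0]-e[1]))
d=e[0]-e[1];d*=np.sign(d[1]);print("yaw",np.degrees(np.arctan2(-d[0],d[1])),"centre",(e[0]+e[1])/2)
print("grip",atz(C,366.1,261.6,.064))
for u,v in[(126,142),(183,104),(250,118),(259,162)]:print(atz(C,315+u/4.444,195+v/4.444,.02))
E
```

```text
{'clock': 1.3, 'joint_pos': [1.171, 0.355, -0.044, 0.909, 0.016, 1.877, -0.082], 'position': [0.216, -0.586, 0.657], 'ee_rot': [0.984, 0.176, 0.0, 0.0]}
((357.7445068359375, 228.76071166992188), (4.7601423263549805, 50.93352508544922), 72.18110656738281)
[array([ 0.58727358, -0.0764861 ,  0.105     ]), array([0.54126157, 0.05685131, 0.105     ])] 0.14105307136523212
yaw 19.038509880325908 centre [ 0.56426758 -0.0098174   0.105     ]
grip [ 0.47676986 -0.03725354  0.064     ]
[0.57547901 0.02586184 0.02      ]
[ 0.60134697 -0.01098676  0.02      ]
[ 0.59324431 -0.05495714  0.02      ]
[ 0.56457937 -0.06112495  0.02      ]
```

>>> arm_command(plan=[{"dp": [0,0,-50],"spin": 0},{"dp": [0,0,-50],"spin": 0},{"dp": [0,0,-50],"spin": 0},{"dp": [0,0,-50],"spin": 0}])

```text
clock: 1.7
position: [0.2018, -0.5536, 0.7703]
ee_rot: [0.984, 0.173, 0.007, 0.036]
ft_force: [1.2, 0.6, -0.4]
grip_width: 1.0
grasp_force: 0.0
```

```bash
python3 - <<'E'
from h import *
o=manip.get_obs();print({k:np.round(v,3).tolist() for k,v in o.items() if k in("joint_pos","position","ee_rot","clock")})
print(Ro.from_quat(o["ee_rot"]).as_matrix()[:,2])
E
```

```text
{'clock': 1.7, 'joint_pos': [0.955, 0.373, 0.371, 0.655, -0.157, 2.058, -0.004], 'position': [0.202, -0.554, 0.77], 'ee_rot': [0.984, 0.173, 0.007, 0.036]}
[ 0.02608045 -0.06894793 -0.9972793 ]
```

>>> arm_command(plan=[{"dp": [0,0,-50],"spin": 0},{"dp": [0,0,-50],"spin": 0},{"dp": [0,0,-50],"spin": 0},{"dp": [0,0,-50],"spin": 0},{"dp": [0,0,-50],"spin": 0}])

```text
clock: 2.2
position: [0.1659, -0.4573, 0.868]
ee_rot: [0.977, 0.173, 0.024, 0.124]
ft_force: [1.0, -0.4, 0.4]
grip_width: 1.003
grasp_force: 0.0
```

```bash
cat > s.py <<'E'
from h import *
o=manip.get_obs();print({k:np.round(v,3).tolist() for k,v in o.items() if k in("joint_pos","position","ee_rot","clock")})
z=Ro.from_quat(o["ee_rot"]).as_matrix()[:,2];print(z,np.degrees(np.arccos(-z[2])))
E
python3 s.py
```

```text
{'clock': 2.2, 'joint_pos': [0.745, 0.188, 0.568, 0.666, -0.139, 2.058, -0.009], 'position': [0.166, -0.457, 0.868], 'ee_rot': [0.977, 0.173, 0.024, 0.124]}
[ 0.09015158 -0.23483294 -0.96784616] 14.568830183417035
```

>>> arm_command(plan=[{"dp": [50,0,50],"spin": 0},{"dp": [50,0,50],"spin": 0},{"dp": [50,0,50],"spin": 0}])

```text
clock: 2.5
position: [0.2764, -0.4454, 0.764]
ee_rot: [0.977, 0.173, 0.024, 0.124]
ft_force: [0.6, -0.3, 0.4]
grip_width: 0.999
grasp_force: 0.0
```

```bash
python3 s.py
```

```text
{'clock': 2.5, 'joint_pos': [0.504, 0.089, 0.461, 1.02, 0.021, 1.795, -0.254], 'position': [0.276, -0.445, 0.764], 'ee_rot': [0.977, 0.173, 0.024, 0.124]}
[ 0.09051199 -0.23440782 -0.96791557] 14.55301082261896
```

```bash
cat > tt.py <<'E'
import sys
from h import *
# world waypoints -> tool-frame deltas (mm), const orientation
def deltas(W):
    o=manip.get_obs();R=Ro.from_quat(o["ee_rot"]).as_matrix();p=np.array(o["position"])
    for w in W:
        d=R.T@(np.array(w)-p)*1000;n=int(np.ceil(np.linalg.norm(d)/48));print(w,np.round(d,1),"rows",n,np.round(d/n,1));p=np.array(w)
if __name__=="__main__": deltas(eval(sys.argv[1]))
E
python3 tt.py "[(.46,-.15,.72),(.40,.25,.72),(.1,.5,.72),(-.17,.5,.72)]"
```

```text
(0.46, -0.15, 0.72) [ 273.8 -218.7  -10.1] rows 8 [ 34.2 -27.3  -1.3]
(0.4, 0.25, 0.72) [  81.3 -383.6  -99.2] rows 9 [  9.  -42.6 -11. ]
(0.1, 0.5, 0.72) [-195.7 -326.9  -85.8] rows 9 [-21.7 -36.3  -9.5]
(-0.17, 0.5, 0.72) [-253.5  -89.6  -24.4] rows 6 [-42.3 -14.9  -4.1]
```

>>> arm_command(plan=[{"dp": [34,-27,-1]},{"dp": [34,-27,-1]},{"dp": [34,-27,-1]},{"dp": [34,-27,-1]},{"dp": [34,-27,-1]}])

```text
invalid input at $.plan[0]: expected keys dp, spin
```

>>> arm_command(plan=[{"dp": [34,-30,-4]},{"dp": [25,-40,-8]},{"dp": [20,-42,-11]},{"dp": [15,-44,-11]},{"dp": [9,-46,-12]}])

```text
invalid input at $.plan[0]: expected keys dp, spin
```

>>> arm_command(plan=[{"dp": [5,-47,-12]},{"dp": [0,-47,-12]},{"dp": [-5,-47,-12]},{"dp": [-10,-46,-12]},{"dp": [-15,-44,-12]}])

```text
invalid input at $.plan[0]: expected keys dp, spin
```

```bash
python3 s.py;python3 tt.py "[(.1,.5,.72),(-.17,.5,.72)]"
```

```text
{'clock': 2.5, 'joint_pos': [0.504, 0.089, 0.461, 1.02, 0.021, 1.795, -0.254], 'position': [0.276, -0.445, 0.764], 'ee_rot': [0.977, 0.173, 0.024, 0.124]}
[ 0.09051199 -0.23440782 -0.96791557] 14.55301082261896
(0.1, 0.5, 0.72) [ 159.4 -929.2 -195. ] rows 21 [  7.6 -44.2  -9.3]
(-0.17, 0.5, 0.72) [-253.5  -89.6  -24.4] rows 6 [-42.3 -14.9  -4.1]
```

>>> arm_command(plan=[{"dp": [34,-27,-1],"spin": 0},{"dp": [34,-27,-1],"spin": 0},{"dp": [34,-27,-1],"spin": 0},{"dp": [34,-27,-1],"spin": 0},{"dp": [34,-27,-1],"spin": 0}])

```text
clock: 3.0
position: [0.3903, -0.2622, 0.7366]
ee_rot: [0.977, 0.173, 0.024, 0.124]
ft_force: [0.7, -0.3, -0.1]
grip_width: 0.999
grasp_force: 0.0
```

>>> arm_command(plan=[{"dp": [34,-30,-4],"spin": 0},{"dp": [25,-40,-8],"spin": 0},{"dp": [20,-42,-11],"spin": 0},{"dp": [15,-44,-11],"spin": 0},{"dp": [9,-46,-12],"spin": 0}])

```text
clock: 3.5
position: [0.4155, -0.0321, 0.7306]
ee_rot: [0.977, 0.173, 0.024, 0.124]
ft_force: [1.0, 0.4, 0.2]
grip_width: 1.005
grasp_force: 0.0
```

>>> arm_command(plan=[{"dp": [5,-47,-12],"spin": 0},{"dp": [0,-47,-12],"spin": 0},{"dp": [-5,-47,-12],"spin": 0},{"dp": [-10,-46,-12],"spin": 0},{"dp": [-15,-44,-12],"spin": 0}])

```text
clock: 4.0
position: [0.3087, 0.1831, 0.7311]
ee_rot: [0.977, 0.173, 0.024, 0.124]
ft_force: [0.9, 1.5, 0.7]
grip_width: 0.999
grasp_force: 0.0
```

```bash
python3 s.py;python3 tt.py "[(.1,.5,.72),(-.17,.5,.72)]"
```

```text
{'clock': 4.0, 'joint_pos': [-0.189, -0.179, -0.45, 1.324, 0.186, 2.039, -1.771], 'position': [0.309, 0.183, 0.731], 'ee_rot': [0.977, 0.173, 0.024, 0.124]}
[ 0.08920859 -0.2334082  -0.96827808] 14.470120949507058
(0.1, 0.5, 0.72) [ -86.9 -360.4  -81.8] rows 8 [-10.9 -45.  -10.2]
(-0.17, 0.5, 0.72) [-253.5  -89.8  -24.1] rows 6 [-42.2 -15.   -4. ]
```

>>> arm_command(plan=[{"dp": [-11,-45,-10],"spin": 0.15},{"dp": [-17,-43,-10],"spin": 0.15},{"dp": [-24,-40,-10],"spin": 0.15},{"dp": [-29,-36,-10],"spin": 0.15},{"dp": [-34,-31,-10],"spin": 0.15}])

```text
clock: 4.5
position: [0.211, 0.2762, 0.731]
ee_rot: [0.991, -0.056, 0.06, 0.102]
ft_force: [-2.2, -1.4, 1.9]
grip_width: 1.005
grasp_force: 0.0
```

```bash
python3 s.py;python3 tt.py "[(.1,.5,.72),(-.17,.5,.72)]"
```

```text
{'clock': 4.5, 'joint_pos': [0.423, -0.37, -1.0, 1.305, -0.082, 2.058, -2.264], 'position': [0.211, 0.276, 0.731], 'ee_rot': [0.991, -0.056, 0.06, 0.102]}
[ 0.10790174 -0.20940118 -0.9718582 ] 13.625026366591886
(0.1, 0.5, 0.72) [-133.  -206.3  -48.1] rows 6 [-22.2 -34.4  -8. ]
(-0.17, 0.5, 0.72) [-266.4   33.3  -29.1] rows 6 [-44.4   5.5  -4.9]
```

>>> arm_command(plan=[{"dp": [-22,-34,-8],"spin": -0.15},{"dp": [-17,-37,-8],"spin": -0.15},{"dp": [-11,-39,-8],"spin": -0.15},{"dp": [-5,-40,-8],"spin": -0.15},{"dp": [1,-40,-8],"spin": -0.15}])

```text
clock: 5.0
position: [0.118, 0.4488, 0.698]
ee_rot: [0.941, 0.319, 0.031, 0.107]
ft_force: [2.7, -1.3, -1.1]
grip_width: 1.003
grasp_force: 0.0
```

```bash
python3 s.py;python3 tt.py "[(.1,.5,.72),(-.17,.5,.72)]"
```

```text
{'clock': 5.0, 'joint_pos': [0.74, -0.5, -1.469, 1.142, -0.312, 2.058, -1.774], 'position': [0.118, 0.449, 0.698], 'ee_rot': [0.941, 0.319, 0.031, 0.107]}
[ 0.12765854 -0.18200511 -0.97497561] 12.844855947494977
(0.1, 0.5, 0.72) [ 16.5 -45.4 -33.1] rows 2 [  8.3 -22.7 -16.5]
(-0.17, 0.5, 0.72) [-214.6 -160.1  -34.5] rows 6 [-35.8 -26.7  -5.7]
```

```bash
cat > pl.py <<'E'
import sys,json
from h import *
# waypoints (x,y,z,total_spin) -> rows of tool-frame steps
def plan(W,step=47):
    o=manip.get_obs();R=Ro.from_quat(o["ee_rot"]).as_matrix();p=np.array(o["position"]);i=0
    for *w,sp in W:
        n=int(max(np.ceil(np.linalg.norm(np.array(w)-p)*1000/step),np.ceil(abs(sp)/.15),1));st=(np.array(w)-p)/n
        for k in range(n):
            print(i,np.round(R.T@st*1000).astype(int).tolist(),round(sp/n,3));i+=1
            R=R@Ro.from_rotvec([0,0,sp/n]).as_matrix();p=p+st
if __name__=="__main__": plan(eval(sys.argv[1]),float(sys.argv[2]) if len(sys.argv)>2 else 47)
E
python3 pl.py "[(.38,.40,.52,-1.2)]"
```

```text
0 [23, 19, 27] -0.15
1 [19, 22, 27] -0.15
2 [16, 25, 27] -0.15
3 [12, 27, 27] -0.15
4 [8, 29, 27] -0.15
5 [3, 29, 27] -0.15
6 [-1, 30, 27] -0.15
7 [-5, 29, 27] -0.15
```

>>> arm_command(plan=[{"dp": [23,19,27],"spin": -0.15},{"dp": [19,22,27],"spin": -0.15},{"dp": [16,25,27],"spin": -0.15},{"dp": [12,27,27],"spin": -0.15},{"dp": [8,29,27],"spin": -0.15}])

```text
clock: 5.5
position: [0.2723, 0.398, 0.5865]
ee_rot: [0.759, 0.642, -0.002, 0.11]
ft_force: [-0.4, 0.5, 0.1]
grip_width: 1.005
grasp_force: 0.0
```

>>> arm_command(plan=[{"dp": [3,29,27],"spin": -0.15},{"dp": [-1,30,27],"spin": -0.15},{"dp": [-5,29,27],"spin": -0.15}])

```text
clock: 5.8
position: [0.3447, 0.346, 0.526]
ee_rot: [0.595, 0.796, -0.009, 0.107]
ft_force: [-0.3, 0.7, 0.6]
grip_width: 0.995
grasp_force: 0.0
```

```bash
python3 s.py;python3 pl.py "[(.1,.62,.52,0),(-.15,.62,.56,0)]"
```

```text
{'clock': 5.8, 'joint_pos': [1.028, -0.5, -1.469, 1.56, -0.299, 1.548, -0.167], 'position': [0.345, 0.346, 0.526], 'ee_rot': [0.595, 0.796, -0.009, 0.107]}
[ 0.15904029 -0.1423625  -0.97695399] 12.32460745952892
0 [41, -19, -9] 0.0
1 [41, -19, -9] 0.0
2 [41, -19, -9] 0.0
3 [41, -19, -9] 0.0
4 [41, -19, -9] 0.0
5 [41, -19, -9] 0.0
6 [41, -19, -9] 0.0
7 [41, -19, -9] 0.0
8 [10, -39, -13] 0.0
9 [10, -39, -13] 0.0
10 [10, -39, -13] 0.0
11 [10, -39, -13] 0.0
12 [10, -39, -13] 0.0
13 [10, -39, -13] 0.0
```

```bash
python3 pl.py "[(.56,.0,.5,0),(.6,-.3,.5,0)]"
```

```text
0 [-42, 11, 12] 0.0
1 [-42, 11, 12] 0.0
2 [-42, 11, 12] 0.0
3 [-42, 11, 12] 0.0
4 [-42, 11, 12] 0.0
5 [-42, 11, 12] 0.0
6 [-42, 11, 12] 0.0
7 [-42, 11, 12] 0.0
8 [-42, 11, 12] 0.0
9 [-42, -7, 7] 0.0
10 [-42, -7, 7] 0.0
11 [-42, -7, 7] 0.0
12 [-42, -7, 7] 0.0
13 [-42, -7, 7] 0.0
14 [-42, -7, 7] 0.0
15 [-42, -7, 7] 0.0
```

>>> arm_command(plan=[{"dp": [-42,11,12],"spin": 0},{"dp": [-42,11,12],"spin": 0},{"dp": [-42,11,12],"spin": 0},{"dp": [-42,11,12],"spin": 0},{"dp": [-42,11,12],"spin": 0}])

```text
clock: 6.3
position: [0.4614, 0.1533, 0.5125]
ee_rot: [0.597, 0.795, -0.009, 0.106]
ft_force: [-0.3, 0.4, -0.4]
grip_width: 0.996
grasp_force: 0.0
```

>>> arm_command(plan=[{"dp": [-42,11,12],"spin": 0},{"dp": [-42,11,12],"spin": 0},{"dp": [-42,11,12],"spin": 0},{"dp": [-42,11,12],"spin": 0},{"dp": [-42,-7,7],"spin": 0}])

```text
clock: 6.8
position: [0.5164, -0.0435, 0.5078]
ee_rot: [0.596, 0.795, 0.002, 0.118]
ft_force: [0.2, 0.6, 0.5]
grip_width: 1.002
grasp_force: 0.0
```

```bash
python3 s.py;python3 pl.py "[(.62,-.3,.5,0)]"
```

```text
{'clock': 6.8, 'joint_pos': [1.911, -0.5, -1.469, 1.604, -0.454, 1.357, 0.726], 'position': [0.516, -0.043, 0.508], 'ee_rot': [0.596, 0.795, 0.002, 0.118]}
[ 0.19041805 -0.13772885 -0.97199369] 13.59203259152118
0 [-45, 4, 10] 0.0
1 [-45, 4, 10] 0.0
2 [-45, 4, 10] 0.0
3 [-45, 4, 10] 0.0
4 [-45, 4, 10] 0.0
5 [-45, 4, 10] 0.0
```

```bash
python3 pl.py "[(.78,-.08,.48,0)]"
```

```text
0 [-16, 39, 14] 0.0
1 [-16, 39, 14] 0.0
2 [-16, 39, 14] 0.0
3 [-16, 39, 14] 0.0
4 [-16, 39, 14] 0.0
5 [-16, 39, 14] 0.0
```

>>> arm_command(plan=[{"dp": [-16,39,14],"spin": 0},{"dp": [-16,39,14],"spin": 0},{"dp": [-16,39,14],"spin": 0},{"dp": [-16,39,14],"spin": 0}])

```text
clock: 7.2
position: [0.5359, -0.055, 0.5178]
ee_rot: [0.587, 0.791, 0.036, 0.165]
ft_force: [-0.3, -0.0, 0.0]
grip_width: 0.999
grasp_force: 0.0
```

```bash
python3 s.py;python3 pl.py "[(.78,-.08,.48,0)]"
```

```text
{'clock': 7.2, 'joint_pos': [1.941, -0.5, -1.469, 1.592, -0.513, 1.262, 0.765], 'position': [0.536, -0.055, 0.518], 'ee_rot': [0.587, 0.791, 0.036, 0.165]}
[ 0.30318245 -0.1365984  -0.94309134] 19.422638526420094
0 [-13, 34, 19] 0.0
1 [-13, 34, 19] 0.0
2 [-13, 34, 19] 0.0
3 [-13, 34, 19] 0.0
4 [-13, 34, 19] 0.0
5 [-13, 34, 19] 0.0
```

```bash
cat > km.py <<'E'
import numpy as np
from scipy.spatial.transform import Rotation as Ro
from scipy.optimize import least_squares
D=[([1.194,.333,-.065,1.461,.022,1.35,-.089],[.216,-.586,.404],[.984,.176,0,-.001]),
([1.171,.355,-.044,.909,.016,1.877,-.082],[.216,-.586,.657],[.984,.176,0,0]),
([.955,.373,.371,.655,-.157,2.058,-.004],[.202,-.554,.770],[.984,.173,.007,.036]),
([.745,.188,.568,.666,-.139,2.058,-.009],[.166,-.457,.868],[.977,.173,.024,.124]),
([.504,.089,.461,1.02,.021,1.795,-.254],[.276,-.445,.764],[.977,.173,.024,.124]),
([-.189,-.179,-.45,1.324,.186,2.039,-1.771],[.309,.183,.731],[.977,.173,.024,.124]),
([.423,-.37,-1.,1.305,-.082,2.058,-2.264],[.211,.276,.731],[.991,-.056,.06,.102]),
([.74,-.5,-1.469,1.142,-.312,2.058,-1.774],[.118,.449,.698],[.941,.319,.031,.107]),
([1.028,-.5,-1.469,1.56,-.299,1.548,-.167],[.345,.346,.526],[.595,.796,-.009,.107]),
([1.911,-.5,-1.469,1.604,-.454,1.357,.726],[.516,-.043,.508],[.596,.795,.002,.118]),
([1.941,-.5,-1.469,1.592,-.513,1.262,.765],[.536,-.055,.518],[.587,.791,.036,.165])]
lo=np.array([-2.6,-.5,-1.47,.16,-1.27,.06,-2.6]);hi=np.array([2.6,2.12,1.34,2.42,4.41,2.06,2.6])
def fk(q,P=None):
    if P is None: P=PP
    h,L1,L2,d,a1,a2,c,a3=P[:8];s=SG
    R=Ro.from_euler('z',s[0]*q[0]);p=np.array([0,0,h])+R.apply([a1,0,0])
    R=R*Ro.from_euler('y',q[1])*Ro.from_euler('z',s[1]*q[2]);p=p+R.apply([a2,0,L1])
    R=R*Ro.from_euler('y',q[3])*Ro.from_euler('z',s[2]*q[4]);p=p+R.apply([a3,0,L2])
    R=R*Ro.from_euler('y',q[5])*Ro.from_euler('z',s[3]*q[6]+c);p=p+R.apply([0,0,d])
    return p,R
def res(P):
    e=[]
    for q,x,r in D:
        p,R=fk(q,P);e+=[*(p-x)*1,*(R.inv()*Ro.from_quat(r)).as_rotvec()*.2]
    return e
import itertools,os
if os.path.exists("km.npz"): z=np.load("km.npz");PP=z["P"];SG=z["S"]
else:
    best=None
    for s in itertools.product([-1],[1,-1],[1,-1],[1,-1]):
        SG=s
        for c in (0,1.57,3.14,-1.57):
            f=least_squares(res,[.25,.45,.49,.16,0,0,c,0])
            if best is None or f.cost<best[0]: best=(f.cost,s,f.x,np.abs(f.fun).max())
    print(best);SG=best[1];PP=best[2];np.savez("km.npz",P=PP,S=SG)
def step(q,pt,Rt,n=60,wr=.3,lam=.02):
    q=np.array(q,float)
    for _ in range(n):
        p,R=fk(q);e=np.r_[pt-p,(Rt*R.inv()).as_rotvec()*wr];J=np.zeros((6,7))
        for i in range(7):
            g=q.copy();g[i]+=1e-5;p2,R2=fk(g);J[:,i]=np.r_[p2-p,(R2*R.inv()).as_rotvec()*wr]/1e-5
        dq=J.T@np.linalg.solve(J@J.T+lam**2*np.eye(6),e);q=np.clip(q+np.clip(dq,-.1,.1),lo,hi)
    return q
def run(q,rows,**k):
    for d,s in rows:
        p,R=fk(q);q=step(q,p+R.apply(np.array(d)/1000),R*Ro.from_euler('z',s),**k)
    return q
E
python3 - <<'E'
from km import *
np.set_printoptions(precision=3,suppress=True)
def tst(i,rows,j):
    q=run(D[i][0],rows);p,R=fk(q);print(q,p,R.as_matrix()[:,2]);print("  real",D[j][0],D[j][1],Ro.from_quat(D[j][2]).as_matrix()[:,2])
tst(1,[([0,0,-50],0)]*4,2);tst(2,[([0,0,-50],0)]*5,3);tst(3,[([50,0,50],0)]*3,4)
tst(5,[([-11,-45,-10],.15),([-17,-43,-10],.15),([-24,-40,-10],.15),([-29,-36,-10],.15),([-34,-31,-10],.15)],6)
tst(9,[([-16,39,14],0)]*4,10)
E
```

```text
(np.float64(0.0063088256367298725), (-1, -1, -1, -1), array([3.42629487e-01, 4.40074612e-01, 4.64223666e-01, 2.17040448e-01,
       8.93098307e-03, 9.71310591e-04, 1.57087476e+00, 1.92411126e-02]), np.float64(0.04553632956907891))
[ 1.141  0.761 -0.016  0.16   0.018  2.06  -0.071] [ 0.304 -0.663  0.712] [ 0.064 -0.147 -0.987]
  real [0.955, 0.373, 0.371, 0.655, -0.157, 2.058, -0.004] [0.202, -0.554, 0.77] [ 0.026 -0.068 -0.997]
[ 1.225  0.921  0.082  0.16  -0.159  2.06  -0.156] [ 0.275 -0.729  0.593] [ 0.07   0.025 -0.997]
  real [0.745, 0.188, 0.568, 0.666, -0.139, 2.058, -0.009] [0.166, -0.457, 0.868] [ 0.09  -0.234 -0.968]
[ 0.477  0.161  0.445  1.048  0.004  1.704 -0.31 ] [ 0.366 -0.43   0.719] [ 0.09  -0.235 -0.968]
  real [0.504, 0.089, 0.461, 1.02, 0.021, 1.795, -0.254] [0.276, -0.445, 0.764] [ 0.09  -0.234 -0.968]
[-0.997  0.027 -0.302  1.167  0.215  2.06  -2.6  ] [0.165 0.404 0.725] [ 0.143 -0.162 -0.976]
  real [0.423, -0.37, -1.0, 1.305, -0.082, 2.058, -2.264] [0.211, 0.276, 0.731] [ 0.108 -0.209 -0.972]
[ 2.6   -0.5   -1.47   1.202 -0.895  1.525  0.849] [ 0.551 -0.266  0.694] [ 0.508 -0.097 -0.856]
  real [1.941, -0.5, -1.469, 1.592, -0.513, 1.262, 0.765] [0.536, -0.055, 0.518] [ 0.304 -0.137 -0.943]
```

```bash
rm -f km.npz; cat > km2.py <<'E'
import numpy as np,os
from scipy.spatial.transform import Rotation as Ro
from scipy.optimize import least_squares,lsq_linear
from kd import D
lo=np.array([-2.6,-.5,-1.47,.16,-1.27,.06,-2.6]);hi=np.array([2.6,2.12,1.34,2.42,4.41,2.06,2.6])
vm=.7*np.array([2.22,2.22,2.79,2.79,3.14,3.14,3.14])*.1
E=lambda a,v: Ro.from_euler(a,v)
def fk(q,P=None):
    P=PP if P is None else P
    h,L1,L2,d,a1,b1,a2,b2,a3,b3,c,o2,o3,o4,o5,o6=P
    R=E('z',-q[0]);p=np.array([0,0,h])+R.apply([a1,b1,0])
    R=R*E('y',q[1]+o2)*E('z',-q[2]+o3);p=p+R.apply([a2,b2,L1])
    R=R*E('y',q[3]+o4)*E('z',-q[4]+o5);p=p+R.apply([a3,b3,L2])
    R=R*E('y',q[5]+o6)*E('z',-q[6]+c);return p+R.apply([0,0,d]),R
def res(P):
    e=[]
    for q,x,r in D:
        p,R=fk(q,P);e+=[*(p-x),*(R.inv()*Ro.from_quat(r)).as_rotvec()*.2]
    return np.r_[e,np.array(P[4:10])*.01,np.array(P[11:])*.01]
if os.path.exists("km.npy"): PP=np.load("km.npy")
else:
    f=least_squares(res,[.34,.44,.46,.2]+[0]*6+[1.57]+[0]*5);PP=f.x;print(np.round(PP,3));print(np.round(f.fun[:66].reshape(-1,6)*1000).astype(int));np.save("km.npy",PP)
def jac(q,wr):
    p,R=fk(q);J=np.zeros((6,7))
    for i in range(7):
        g=q.copy();g[i]+=1e-5;p2,R2=fk(g);J[:,i]=np.r_[p2-p,(R2*R.inv()).as_rotvec()*wr]/1e-5
    return p,R,J
def step(q,pt,Rt,wr=.3,lam=.02,n=8):
    q0=np.array(q,float);q=q0.copy();l=np.maximum(lo,q0-vm);u=np.minimum(hi,q0+vm)
    for _ in range(n):
        p,R,J=jac(q,wr);e=np.r_[pt-p,(Rt*R.inv()).as_rotvec()*wr]
        q=q+lsq_linear(np.r_[J,lam*np.eye(7)],np.r_[e,np.zeros(7)],(l-q-1e-9,u-q+1e-9)).x
    return q
def run(q,rows,**k):
    for d,s in rows:
        p,R=fk(q);q=step(q,p+R.apply(np.array(d)/1000),R*E('z',s),**k)
    return q
E
(echo "D=["; sed -n '/^D=\[/,/\]$/p' km.py | sed 's/^D=\[//') > kd.py
cat > t.py <<'E'
from km2 import *
np.set_printoptions(precision=3,suppress=True)
def tst(i,rows,j,**k):
    q=run(D[i][0],rows,**k);p,R=fk(q);print(q,p,R.as_matrix()[:,2]);print("  real",D[j][0],D[j][1],Ro.from_quat(D[j][2]).as_matrix()[:,2])
for k in [dict(wr=.3),dict(wr=1)]:
    print(k)
    tst(1,[([0,0,-50],0)]*4,2,**k);tst(2,[([0,0,-50],0)]*5,3,**k);tst(3,[([50,0,50],0)]*3,4,**k)
    tst(5,[([-11,-45,-10],.15),([-17,-43,-10],.15),([-24,-40,-10],.15),([-29,-36,-10],.15),([-34,-31,-10],.15)],6,**k)
    tst(9,[([-16,39,14],0)]*4,10,**k)
E
python3 t.py
```

```text
[ 2.570e-01  4.500e-01  4.900e-01  1.690e-01  0.000e+00 -2.100e-02
 -0.000e+00 -2.400e-02  2.000e-03  0.000e+00  1.569e+00 -0.000e+00
 -2.000e-03 -1.000e-03  1.000e-03  2.000e-03]
[[0 0 0 0 0 0]
 [0 0 0 0 0 0]
 [0 0 0 0 0 0]
 [0 0 0 0 0 0]
 [0 0 0 0 0 0]
 [0 0 0 0 0 0]
 [0 0 0 0 0 0]
 [0 0 0 0 0 0]
 [0 0 0 0 0 0]
 [0 0 0 0 0 0]
 [0 0 0 0 0 0]]
{'wr': 0.3}
[ 0.988  0.425  0.38   0.487 -0.199  2.06  -0.006] [ 0.206 -0.559  0.811] [ 0.066 -0.174 -0.982]
  real [0.955, 0.373, 0.371, 0.655, -0.157, 2.058, -0.004] [0.202, -0.554, 0.77] [ 0.026 -0.068 -0.997]
[ 0.922  0.311  0.506  0.374 -0.243  2.06  -0.008] [ 0.172 -0.473  0.92 ] [ 0.14  -0.382 -0.913]
  real [0.745, 0.188, 0.568, 0.666, -0.139, 2.058, -0.009] [0.166, -0.457, 0.868] [ 0.09  -0.234 -0.968]
[ 0.485  0.098  0.396  1.099  0.044  1.711 -0.333] [ 0.32  -0.441  0.723] [ 0.09  -0.234 -0.968]
  real [0.504, 0.089, 0.461, 1.02, 0.021, 1.795, -0.254] [0.276, -0.445, 0.764] [ 0.09  -0.234 -0.968]
[ 0.525 -0.403 -1.212  1.263 -0.144  2.046 -2.6  ] [0.173 0.348 0.716] [ 0.131 -0.208 -0.969]
  real [0.423, -0.37, -1.0, 1.305, -0.082, 2.
[... 569 characters left out ...]
real [0.745, 0.188, 0.568, 0.666, -0.139, 2.058, -0.009] [0.166, -0.457, 0.868] [ 0.09  -0.234 -0.968]
[ 0.491  0.098  0.39   1.099  0.045  1.711 -0.334] [ 0.32  -0.441  0.723] [ 0.09  -0.234 -0.968]
  real [0.504, 0.089, 0.461, 1.02, 0.021, 1.795, -0.254] [0.276, -0.445, 0.764] [ 0.09  -0.234 -0.968]
[ 0.541 -0.421 -1.161  1.299 -0.155  2.06  -2.6  ] [0.185 0.329 0.709] [ 0.097 -0.228 -0.969]
  real [0.423, -0.37, -1.0, 1.305, -0.082, 2.058, -2.264] [0.211, 0.276, 0.731] [ 0.108 -0.209 -0.972]
[ 1.951 -0.5   -1.47   1.576 -0.473  1.356  0.755] [ 0.522 -0.056  0.521] [ 0.217 -0.138 -0.966]
  real [1.941, -0.5, -1.469, 1.592, -0.513, 1.262, 0.765] [0.536, -0.055, 0.518] [ 0.304 -0.137 -0.943]
```

```bash
nproc; cat > fast.py <<'E'
import numpy as np
from scipy.optimize import lsq_linear
P=np.load("km.npy");h,L1,L2,d,a1,b1,a2,b2,a3,b3,c,o2,o3,o4,o5,o6=P
lo=np.array([-2.6,-.5,-1.47,.16,-1.27,.06,-2.6])+.002;hi=np.array([2.6,2.12,1.34,2.42,4.41,2.06,2.6])-.002
vm=.07*np.array([2.22,2.22,2.79,2.79,3.14,3.14,3.14])
def rz(t):c,s=np.cos(t),np.sin(t);return np.array([[c,-s,0],[s,c,0],[0,0,1.]])
def ry(t):c,s=np.cos(t),np.sin(t);return np.array([[c,0,s],[0,1.,0],[-s,0,c]])
OFF=[np.array(v) for v in([a1,b1,0],[a2,b2,L1],[a3,b3,L2],[0,0,d])]
def fkj(q):
    R=rz(-q[0]);p=np.array([0,0,h])+R@OFF[0];ax=[np.array([0,0,-1.])];pt=[np.zeros(3)]
    for i,(a,b,oa,ob) in enumerate([(q[1],q[2],o2,o3),(q[3],q[4],o4,o5),(q[5],q[6],o6,c)]):
        ax.append(R[:,1]);pt.append(p);R=R@ry(a+oa);ax.append(-R[:,2]);pt.append(p);R=R@rz(-b+ob);p=p+R@OFF[i+1]
    A=np.array(ax).T;return p,R,np.r_[np.cross(A.T,p-np.array(pt)).T,A]
def rv(M):
    t=np.array([M[2,1]-M[1,2],M[0,2]-M[2,0],M[1,0]-M[0,1]])/2;s=np.linalg.norm(t);a=np.arctan2(s,(np.trace(M)-1)/2)
    return t*(a/s if s>1e-9 else 1)
def blsq(J,e,l,u,lam2):
    free=np.ones(7,bool);x=np.zeros(7)   # simple active set
    for _ in range(6):
        Jf=J[:,free];r=e-J[:,~free]@x[~free]
        x[free]=Jf.T@np.linalg.solve(Jf@Jf.T+lam2*np.eye(6),r)
        b=free&((x<l-1e-9)|(x>u+1e-9))
        if not b.any(): break
        x=np.clip(x,l,u);free&=~b
    return x
def step(q,pt,Rt,wr=.5,lam=.02,n=5):
    l=np.maximum(lo,q-vm);u=np.minimum(hi,q+vm);W=np.r_[1,1,1,wr,wr,wr]
    for _ in range(n):
        p,R,J=fkj(q);e=np.r_[pt-p,rv(Rt@R.T)]*W;q=q+blsq(J*W[:,None],e,l-q,u-q,lam**2)
    return q
def row(q,dp,s,**k):
    p,R,_=fkj(q);return step(q,p+R@(np.array(dp)/1000.),R@rz(s),**k)
E
cat > cem1.py <<'E'
from fast import *
from workcell import manip
import time,multiprocessing as mp
np.set_printoptions(precision=3,suppress=True)
q0=np.array(manip.get_obs()["joint_pos"]);ref=np.array([.02,.35,0,1.45,0,1.34,.35]);NS=7;NR=4
def sim(a,full=False):
    q=q0;pen=0;rows=[]
    for k in range(NS):
        v=a[4*k:4*k+3];v=v*min(1,47/np.linalg.norm(v));s=np.clip(a[4*k+3],-.15,.15)
        for _ in range(NR):
            dp=np.round(v);q=row(q,dp,round(s,2));rows.append((dp.astype(int).tolist(),round(s,2)))
            p,R,_=fkj(q);tip=p+R[:,2]*.18;r=np.hypot(p[0],p[1])
            pen+=20*(max(0,.28-tip[2])+max(0,.3-r)+max(0,tip[0]-.78)+max(0,np.hypot(*tip[:2])*0+.0-p[0])+max(0,p[2]-.95))
    p,R,_=fkj(q);c=np.sum(np.array([.3,1,1,.3,1,.3,.3])*(q-ref)**2)+30*(R[0,2]**2+R[1,2]**2)+pen
    return (c,q,p,R,rows,pen) if full else c
if __name__=="__main__":
    t=time.time();rng=np.random.default_rng(0);m=np.zeros(4*NS);sd=np.tile([30,30,30,.08],NS);best=(9e9,None)
    with mp.Pool() as po:
        while time.time()-t<150:
            A=m+sd*rng.normal(size=(160,4*NS));
            if best[1] is not None:A[0]=best[1]
            C=np.array(po.map(sim,A,chunksize=8));o=np.argsort(C)[:20]
            if C[o[0]]<best[0]:best=(C[o[0]],A[o[0]].copy())
            m=.3*m+.7*A[o].mean(0);sd=.3*sd+.7*A[o].std(0)+np.tile([1.,1,1,.003],NS)
            if best[0]<.03:break
    c,q,p,R,rows,pen=sim(best[1],True);print(c,pen,q,p,R[:,2]);
    for i,r in enumerate(rows):print(i,r) if i%NR==0 else None
E
python3 cem1.py
```

```text
4
0.06554706019106799 0 [ 0.142  0.41  -0.029  1.128  0.014  1.593  0.446] [ 0.659 -0.128  0.516] [ 0.01  -0.004 -1.   ]
0 ([24, -39, -10], np.float64(-0.01))
4 ([42, -21, -6], np.float64(0.14))
8 ([-13, -45, -2], np.float64(-0.15))
12 ([-22, 40, -11], np.float64(-0.05))
16 ([-45, 11, -6], np.float64(-0.09))
20 ([-39, 15, -22], np.float64(0.02))
24 ([20, -11, 41], np.float64(0.15))
```

>>> arm_command(plan=[{"dp": [24,-39,-10],"spin": -0.01},{"dp": [24,-39,-10],"spin": -0.01},{"dp": [24,-39,-10],"spin": -0.01},{"dp": [24,-39,-10],"spin": -0.01}])

```text
clock: 7.6
position: [0.4246, -0.0228, 0.5074]
ee_rot: [0.578, 0.798, 0.03, 0.168]
ft_force: [0.1, 0.5, 0.6]
grip_width: 1.001
grasp_force: 0.0
```

>>> arm_command(plan=[{"dp": [42,-21,-6],"spin": 0.14},{"dp": [42,-21,-6],"spin": 0.14},{"dp": [42,-21,-6],"spin": 0.14},{"dp": [42,-21,-6],"spin": 0.14}])

```text
clock: 8.0
position: [0.3624, 0.0626, 0.4903]
ee_rot: [0.696, 0.698, 0.055, 0.161]
ft_force: [-0.2, 0.9, -1.1]
grip_width: 1.008
grasp_force: 0.0
```

```bash
sed -i 's/^NS.*//; s/NS=7;NR=4/NS=int(__import__("sys").argv[1]);NR=4/' cem1.py; sed -i 's/time.time()-t<150/time.time()-t<float(__import__("sys").argv[2])/' cem1.py; python3 s.py; python3 - <<'E'
from fast import *
np.set_printoptions(precision=3,suppress=True)
q=np.array([1.941,-.5,-1.469,1.592,-.513,1.262,.765])
for r in [([24,-39,-10],-.01)]*4+[([42,-21,-6],.14)]*4:q=row(q,*r)
print("pred",q,fkj(q)[0])
E
python3 cem1.py 5 100
```

```text
{'clock': 8.0, 'joint_pos': [0.691, -0.496, -0.743, 1.972, -0.178, 1.241, -0.005], 'position': [0.362, 0.063, 0.49], 'ee_rot': [0.696, 0.698, 0.055, 0.161]}
[ 0.30162627 -0.14710303 -0.94200971] 19.608152775823537
pred [ 0.698 -0.498 -0.648  1.973 -0.267  1.327 -0.051] [0.347 0.036 0.498]
0.36321232084845434 0.10473462919520893 [-0.13   0.23   0.028  1.428  0.012  1.397  0.388] [0.607 0.015 0.484] [ 0.088 -0.009 -0.996]
0 ([-26, -37, -11], np.float64(0.05))
4 ([-11, -46, -3], np.float64(-0.07))
8 ([26, 39, -3], np.float64(0.03))
12 ([-44, -17, 4], np.float64(-0.15))
16 ([-18, 43, 6], np.float64(0.06))
```

```bash
python3 cem1.py 6 150
```

```text
0.42892083921253465 0.22738780914607237 [-0.001  0.311 -0.067  1.308  0.023  1.444  0.377] [ 0.641 -0.013  0.492] [ 0.079  0.002 -0.997]
0 ([-34, -32, 1], np.float64(0.03))
4 ([5, -44, -16], np.float64(-0.04))
8 ([-40, 15, -20], np.float64(-0.08))
12 ([-12, 45, -1], np.float64(-0.15))
16 ([14, -8, 18], np.float64(0.15))
20 ([-44, 13, 11], np.float64(0.09))
```

```bash
python3 - <<'E'
from fast import *
from workcell import manip
np.set_printoptions(precision=3,suppress=True)
q=np.array(manip.get_obs()["joint_pos"])
for i,r in enumerate([([-13,-45,-2],-.15)]*4+[([-22,40,-11],-.05)]*4+[([-45,11,-6],-.09)]*4+[([-39,15,-22],.02)]*4+[([20,-11,41],.15)]*4):
    q=row(q,*r)
    if i%4==3:p,R,_=fkj(q);print(q,p,R[:,2])
E
```

```text
[ 0.21  -0.498 -0.228  2.12   0.042  1.272  0.589] [ 0.313 -0.033  0.461] [ 0.233 -0.146 -0.961]
[ 0.162 -0.104 -0.308  1.672  0.152  1.357  0.637] [0.478 0.008 0.541] [ 0.233 -0.146 -0.961]
[ 0.164  0.269 -0.255  1.128  0.23   1.525  1.102] [ 0.637 -0.056  0.614] [ 0.233 -0.146 -0.961]
[-0.105  0.778  0.395  0.347 -0.198  1.958  1.159] [ 0.762 -0.047  0.636] [ 0.072 -0.105 -0.992]
[ 0.078  0.408 -0.162  1.103  0.17   1.567  0.409] [ 0.678 -0.044  0.532] [ 0.074 -0.101 -0.992]
```

>>> arm_command(plan=[{"dp": [-13,-45,-2],"spin": -0.15},{"dp": [-13,-45,-2],"spin": -0.15},{"dp": [-13,-45,-2],"spin": -0.15},{"dp": [-13,-45,-2],"spin": -0.15}])

```text
clock: 8.4
position: [0.3202, 0.0511, 0.4933]
ee_rot: [0.649, 0.74, 0.045, 0.168]
ft_force: [-0.8, 0.1, 0.6]
grip_width: 1.0
grasp_force: 0.0
```

>>> arm_command(plan=[{"dp": [-22,40,-11],"spin": -0.05},{"dp": [-22,40,-11],"spin": -0.05},{"dp": [-22,40,-11],"spin": -0.05},{"dp": [-22,40,-11],"spin": -0.05}])

```text
clock: 8.8
position: [0.4731, 0.0083, 0.5967]
ee_rot: [0.572, 0.802, 0.028, 0.172]
ft_force: [-0.6, 0.1, 0.6]
grip_width: 1.003
grasp_force: 0.0
```

>>> arm_command(plan=[{"dp": [-45,11,-6],"spin": -0.09},{"dp": [-45,11,-6],"spin": -0.09},{"dp": [-45,11,-6],"spin": -0.09},{"dp": [-45,11,-6],"spin": -0.09}])

```text
clock: 9.2
position: [0.5751, -0.1255, 0.6771]
ee_rot: [0.419, 0.891, -0.004, 0.174]
ft_force: [0.3, 0.6, 1.0]
grip_width: 1.003
grasp_force: 0.0
```

```bash
python3 s.py; python3 cem1.py 4 90;
```

```text
{'clock': 9.2, 'joint_pos': [0.162, 0.135, -0.071, 1.159, 0.133, 1.519, 0.801], 'position': [0.575, -0.125, 0.677], 'ee_rot': [0.419, 0.891, -0.004, 0.174]}
[ 0.30734818 -0.15230696 -0.93932938] 20.06076200541334
0.027222291263452658 0 [ 0.244  0.31   0.036  1.36  -0.005  1.474  0.327] [ 0.589 -0.213  0.468] [-0.004 -0.005 -1.   ]
0 ([7, 37, -28], np.float64(-0.03))
4 ([-39, -11, -23], np.float64(-0.01))
8 ([15, -41, 16], np.float64(0.05))
12 ([29, 17, 33], np.float64(0.15))
```

>>> arm_command(plan=[{"dp": [7,37,-28],"spin": -0.03},{"dp": [7,37,-28],"spin": -0.03},{"dp": [7,37,-28],"spin": -0.03},{"dp": [7,37,-28],"spin": -0.03}])

```text
clock: 9.6
position: [0.6294, 0.014, 0.7917]
ee_rot: [0.366, 0.914, -0.013, 0.173]
ft_force: [1.7, 0.6, 1.5]
grip_width: 1.004
grasp_force: 0.0
```

>>> arm_command(plan=[{"dp": [-39,-11,-23],"spin": -0.01},{"dp": [-39,-11,-23],"spin": -0.01},{"dp": [-39,-11,-23],"spin": -0.01},{"dp": [-39,-11,-23],"spin": -0.01}])

```text
clock: 10.0
position: [0.6385, -0.0633, 0.8261]
ee_rot: [0.377, 0.911, 0.002, 0.168]
ft_force: [0.2, -1.8, 0.3]
grip_width: 1.002
grasp_force: 0.0
```

```bash
python3 s.py; python3 cem1.py 3 70;
```

```text
{'clock': 10.0, 'joint_pos': [-0.083, 0.59, 0.497, 0.208, -0.27, 2.039, 0.915], 'position': [0.638, -0.063, 0.826], 'ee_rot': [0.377, 0.911, 0.002, 0.168]}
[ 0.30779121 -0.12278583 -0.94349786] 19.352473581108708
0.1976811847377202 0.0033558085059670617 [ 0.029  0.351 -0.13   0.921  0.043  1.851  0.288] [ 0.626 -0.012  0.654] [ 0.019  0.005 -1.   ]
0 ([-2, -7, 47], np.float64(-0.15))
4 ([-38, 24, -13], np.float64(0.15))
8 ([41, -22, 6], np.float64(0.08))
```

>>> arm_command(plan=[{"dp": [-2,-7,47],"spin": -0.15},{"dp": [-2,-7,47],"spin": -0.15},{"dp": [-2,-7,47],"spin": -0.15},{"dp": [-2,-7,47],"spin": -0.15}])

```text
clock: 10.4
position: [0.6827, -0.107, 0.6742]
ee_rot: [0.127, 0.977, -0.041, 0.164]
ft_force: [0.9, -1.4, 0.9]
grip_width: 0.999
grasp_force: 0.0
```

>>> arm_command(plan=[{"dp": [-38,24,-13],"spin": 0.15},{"dp": [-38,24,-13],"spin": 0.15},{"dp": [-38,24,-13],"spin": 0.15},{"dp": [-38,24,-13],"spin": 0.15}])

```text
clock: 10.8
position: [0.7515, -0.0926, 0.727]
ee_rot: [0.32, 0.929, 0.002, 0.187]
ft_force: [-1.8, -1.6, 0.6]
grip_width: 0.999
grasp_force: 0.0
```

```bash
python3 s.py; python3 cem1.py 3 70;
```

```text
{'clock': 10.8, 'joint_pos': [-0.053, 0.785, 0.864, 0.194, -0.669, 1.851, 1.073], 'position': [0.752, -0.093, 0.727], 'ee_rot': [0.32, 0.929, 0.002, 0.187]}
[ 0.34785738 -0.11656599 -0.93027287] 21.52260971208157
0.02769931588861243 0 [-0.004  0.326  0.016  1.329 -0.025  1.496  0.329] [ 0.63  -0.048  0.473] [-0.009  0.02  -1.   ]
0 ([-4, 0, -47], np.float64(0.09))
4 ([32, 23, 25], np.float64(-0.01))
8 ([45, 1, 15], np.float64(0.06))
```

>>> arm_command(plan=[{"dp": [-4,0,-47],"spin": 0.09},{"dp": [-4,0,-47],"spin": 0.09}])

```text
clock: 11.0
position: [0.697, -0.0865, 0.7894]
ee_rot: [0.404, 0.893, 0.02, 0.197]
ft_force: [0.0, -0.3, 0.9]
grip_width: 1.003
grasp_force: 0.0
```

```bash
python3 s.py; python3 - <<'E'
from fast import *
np.set_printoptions(precision=3,suppress=True)
for wr in(.5,1):
  for lam in(.02,.1):
    q=np.array([-0.053,0.785,0.864,0.194,-0.669,1.851,1.073])
    for i in range(2):
        q=row(q,[-4,0,-47],.09,wr=wr,lam=lam,n=10);p,R,_=fkj(q);print(wr,lam,q,p,R[:,2])
E
```

```text
{'clock': 11.0, 'joint_pos': [-0.059, 0.726, 1.103, 0.162, -0.884, 1.939, 0.903], 'position': [0.697, -0.086, 0.789], 'ee_rot': [0.404, 0.893, 0.02, 0.197]}
[ 0.3680216  -0.12241645 -0.92172356] 22.820630988586593
0.5 0.02 [-0.035  0.732  0.669  0.162 -0.486  1.909  0.961] [ 0.721 -0.086  0.762] [ 0.348 -0.121 -0.93 ]
0.5 0.02 [-0.038  0.646  0.473  0.162 -0.3    2.058  0.851] [ 0.659 -0.072  0.805] [ 0.277 -0.103 -0.955]
0.5 0.1 [-0.045  0.752  0.876  0.162 -0.683  1.897  0.976] [ 0.726 -0.087  0.759] [ 0.358 -0.12  -0.926]
0.5 0.1 [-0.056  0.708  0.895  0.162 -0.688  1.93   0.89 ] [ 0.698 -0.083  0.789] [ 0.369 -0.121 -0.921]
1 0.02 [ 0.102  0.742  0.669  0.162 -0.559  1.891  1.063] [ 0.713 -0.174  0.755] [ 0.353 -0.104 -0.93 ]
1 0.02 [ 0.093  0.611  0.473  0.162 -0.365  2.058  0.947] [ 0.627 -0.147  0.827] [ 0.308 -0.087 -0.948]
1 0.1 [-0.045  0.753  0.876  0.162 -0.683  1.905  0.976] [ 0.725 -0.087  0.758] [ 0.35  -0.119 -0.929]
1 0.1 [-0.055  0.71   0.895  0.162 -0.689  1.946  0.89 ] [ 0.696 -0.083  0.787] [ 0.353 -0.119 -0.928]
```

```bash
cat > fit.py <<'E'
from fast import *
np.set_printoptions(precision=3,suppress=True)
A=[[1.171,.355,-.044,.909,.016,1.877,-.082],[.955,.373,.371,.655,-.157,2.058,-.004],[.745,.188,.568,.666,-.139,2.058,-.009],[-.189,-.179,-.45,1.324,.186,2.039,-1.771],[1.911,-.5,-1.469,1.604,-.454,1.357,.726],[1.941,-.5,-1.469,1.592,-.513,1.262,.765],[.691,-.496,-.743,1.972,-.178,1.241,-.005],[.162,.135,-.071,1.159,.133,1.519,.801],[-.083,.59,.497,.208,-.27,2.039,.915],[-.053,.785,.864,.194,-.669,1.851,1.073]]
B=[[.955,.373,.371,.655,-.157,2.058,-.004],[.745,.188,.568,.666,-.139,2.058,-.009],[.504,.089,.461,1.02,.021,1.795,-.254],[.423,-.37,-1.,1.305,-.082,2.058,-2.264],[1.941,-.5,-1.469,1.592,-.513,1.262,.765],[.691,-.496,-.743,1.972,-.178,1.241,-.005],[.162,.135,-.071,1.159,.133,1.519,.801],[-.083,.59,.497,.208,-.27,2.039,.915],[-.053,.785,.864,.194,-.669,1.851,1.073],[-.059,.726,1.103,.162,-.884,1.939,.903]]
M=[[([0,0,-50],0)]*4,[([0,0,-50],0)]*5,[([50,0,50],0)]*3,[([-11,-45,-10],.15),([-17,-43,-10],.15),([-24,-40,-10],.15),([-29,-36,-10],.15),([-34,-31,-10],.15)],[([-16,39,14],0)]*4,[([24,-39,-10],-.01)]*4+[([42,-21,-6],.14)]*4,[([-13,-45,-2],-.15)]*4+[([-22,40,-11],-.05)]*4+[([-45,11,-6],-.09)]*4,[([7,37,-28],-.03)]*4+[([-39,-11,-23],-.01)]*4,[([-2,-7,47],-.15)]*4+[([-38,24,-13],.15)]*4,[([-4,0,-47],.09)]*2]
for wr in(.2,.35,.5,.7,1):
  for lam in(.02,.05,.1,.15):
   for n in(1,3,10):
    e=[]
    for a,b,m in zip(A,B,M):
        q=np.array(a)
        for r in m:q=row(q,*r,wr=wr,lam=lam,n=n)
        e.append(np.degrees(np.linalg.norm(fkj(q)[1][:,2]-fkj(np.array(b))[1][:,2])))
    print(wr,lam,n,round(np.sqrt(np.mean(np.square(e))),2),np.round(e,1))
E
python3 fit.py | sort -k4 -n | head -8
```

```text
0.7 0.15 3 2.16 [0.3 2.6 0.3 0.9 3.6 3.4 2.4 2.8 1.1 0.5]
0.7 0.1 10 2.17 [0.2 2.6 0.1 1.  3.6 3.4 2.5 2.6 1.  0.5]
0.7 0.15 10 2.18 [0.2 2.6 0.1 1.  3.6 3.4 2.5 2.7 1.  0.5]
0.7 0.1 3 2.21 [0.2 2.6 0.1 1.4 3.6 3.4 2.5 2.7 1.1 0.5]
0.7 0.1 1 2.36 [0.4 2.6 0.7 1.9 3.6 4.  2.2 2.8 1.6 0.5]
0.7 0.15 1 2.47 [0.6 2.5 1.3 1.7 3.7 4.5 1.1 3.5 1.5 0.4]
0.5 0.1 10 2.67 [2.2 1.7 0.1 0.8 1.  5.6 4.4 3.2 0.7 0.2]
0.5 0.15 10 2.68 [2.3 1.7 0.1 0.9 1.  5.6 4.4 3.2 0.7 0.2]
```

```bash
sed -i 's/wr=.5,lam=.02,n=5/wr=.6,lam=.1,n=3/' fast.py; python3 cem1.py 7 140;date
```

```text
0.7534067061178849 0.004402544220977189 [ 0.343 -0.069  0.046  1.665  0.017  1.415  0.168] [ 0.426 -0.229  0.525] [ 0.116 -0.061 -0.991]
0 ([33, -33, -7], np.float64(0.0))
4 ([36, -28, 11], np.float64(0.15))
8 ([4, -46, 11], np.float64(-0.03))
12 ([7, -45, 11], np.float64(0.15))
16 ([-11, -43, 15], np.float64(0.15))
20 ([-40, -24, -3], np.float64(-0.15))
24 ([-1, 47, 2], np.float64(-0.03))
Thu Dec  3 16:35:39 UTC 2026
```

>>> arm_command(plan=[{"dp": [33,-33,-7],"spin": 0},{"dp": [33,-33,-7],"spin": 0},{"dp": [33,-33,-7],"spin": 0},{"dp": [33,-33,-7],"spin": 0}])

```text
clock: 11.4
position: [0.6043, -0.0661, 0.7877]
ee_rot: [0.406, 0.888, 0.02, 0.215]
ft_force: [-1.0, 1.2, 3.6]
grip_width: 1.003
grasp_force: 0.0
```

>>> arm_command(plan=[{"dp": [36,-28,11],"spin": 0.15},{"dp": [36,-28,11],"spin": 0.15},{"dp": [36,-28,11],"spin": 0.15},{"dp": [36,-28,11],"spin": 0.15}])

```text
clock: 11.8
position: [0.5218, -0.0497, 0.7554]
ee_rot: [0.539, 0.817, 0.051, 0.2]
ft_force: [-1.3, -1.5, -0.0]
grip_width: 1.002
grasp_force: 0.0
```

```bash
python3 s.py; python3 cem1.py 5 130;date
```

```text
{'clock': 11.8, 'joint_pos': [-1.269, -0.071, 1.165, 1.163, 0.234, 1.62, 0.369], 'position': [0.522, -0.05, 0.755], 'ee_rot': [0.539, 0.817, 0.051, 0.2]}
[ 0.38198494 -0.13298055 -0.91455108] 23.85794521328037
1.4964390641197602 0 [ 0.295 -0.085 -0.073  1.592  0.059  1.437  0.413] [ 0.458 -0.159  0.57 ] [ 0.176 -0.106 -0.979]
0 ([5, -47, 5], np.float64(0.09))
4 ([0, -47, 5], np.float64(-0.01))
8 ([9, -46, 5], np.float64(0.03))
12 ([6, -47, 2], np.float64(0.09))
16 ([-9, 45, 10], np.float64(-0.15))
Thu Dec  3 16:38:03 UTC 2026
```

>>> arm_command(plan=[{"dp": [5,-47,5],"spin": 0.09},{"dp": [5,-47,5],"spin": 0.09},{"dp": [5,-47,5],"spin": 0.09},{"dp": [5,-47,5],"spin": 0.09}])

```text
clock: 12.2
position: [0.3906, -0.0876, 0.6881]
ee_rot: [0.65, 0.734, 0.079, 0.181]
ft_force: [0.4, -1.5, 0.5]
grip_width: 0.997
grasp_force: 0.0
```

>>> arm_command(plan=[{"dp": [0,-47,5],"spin": -0.01},{"dp": [0,-47,5],"spin": -0.01},{"dp": [0,-47,5],"spin": -0.01},{"dp": [0,-47,5],"spin": -0.01}])

```text
clock: 12.6
position: [0.3265, -0.1036, 0.667]
ee_rot: [0.641, 0.742, 0.08, 0.182]
ft_force: [0.5, -0.7, -0.2]
grip_width: 1.003
grasp_force: 0.0
```

```bash
python3 s.py; sed -i 's/+30\*(R/+60*(R/' cem1.py; python3 cem1.py 5 100;date
```

```text
{'clock': 12.6, 'joint_pos': [-0.314, -0.497, 0.242, 1.691, 0.257, 1.555, 0.112], 'position': [0.327, -0.104, 0.667], 'ee_rot': [0.641, 0.742, 0.08, 0.182]}
[ 0.37265166 -0.11355147 -0.92099772] 22.927619504444614
1.1699360451457572 0.31191991255392404 [ 0.333 -0.069 -0.091  1.687 -0.002  1.421  0.388] [ 0.449 -0.156  0.514] [ 0.098 -0.028 -0.995]
0 ([6, -47, 4], np.float64(0.03))
4 ([23, -39, 13], np.float64(0.04))
8 ([16, -44, 6], np.float64(-0.07))
12 ([10, -46, -5], np.float64(0.14))
16 ([-10, 46, 0], np.float64(-0.14))
Thu Dec  3 16:39:54 UTC 2026
```

>>> arm_command(plan=[{"dp": [6,-47,4],"spin": 0.03},{"dp": [6,-47,4],"spin": 0.03},{"dp": [6,-47,4],"spin": 0.03},{"dp": [6,-47,4],"spin": 0.03}])

```text
clock: 13.0
position: [0.2939, -0.1067, 0.6584]
ee_rot: [0.645, 0.739, 0.079, 0.177]
ft_force: [-0.5, -0.9, -0.5]
grip_width: 1.001
grasp_force: 0.0
```

>>> arm_command(plan=[{"dp": [15,-44,8],"spin": 0.03},{"dp": [15,-44,8],"spin": 0.03},{"dp": [15,-44,8],"spin": 0.03},{"dp": [15,-44,8],"spin": 0.03}])

```text
clock: 13.4
position: [0.3035, -0.0651, 0.4994]
ee_rot: [0.688, 0.717, 0.006, 0.111]
ft_force: [1.6, 0.2, -0.9]
grip_width: 0.994
grasp_force: 0.0
```

```bash
python3 s.py;  python3 cem1.py 4 60;date
```

```text
{'clock': 13.4, 'joint_pos': [0.483, -0.499, -0.315, 2.029, -0.04, 1.396, 0.233], 'position': [0.304, -0.065, 0.499], 'ee_rot': [0.688, 0.717, 0.006, 0.111]}
[ 0.1668885  -0.14347858 -0.97548046] 12.714087611841205
0.8847857707775378 0.06437452252669229 [0.398 0.152 0.03  1.546 0.047 1.344 0.409] [ 0.498 -0.285  0.471] [ 0.069 -0.086 -0.994]
0 ([-20, -43, -1], np.float64(0.15))
4 ([-24, -41, -3], np.float64(-0.15))
8 ([-28, 38, 4], np.float64(-0.14))
12 ([-1, 47, 5], np.float64(0.15))
Thu Dec  3 16:41:06 UTC 2026
```

>>> arm_command(plan=[{"dp": [-20,-43,-1],"spin": 0.05},{"dp": [-20,-43,-1],"spin": 0.05},{"dp": [-20,-43,-1],"spin": 0.05},{"dp": [-20,-43,-1],"spin": 0.05}])

```text
clock: 13.8
position: [0.2366, -0.1637, 0.431]
ee_rot: [0.755, 0.654, -0.028, 0.043]
ft_force: [0.7, -1.1, -0.1]
grip_width: 0.997
grasp_force: 0.0
```

```bash
python3 s.py;  python3 cem1.py 4 60;date
```

```text
{'clock': 13.8, 'joint_pos': [0.925, -0.499, -0.359, 2.159, -0.094, 1.386, 0.472], 'position': [0.237, -0.164, 0.431], 'ee_rot': [0.755, 0.654, -0.028, 0.043]}
[ 0.01314104 -0.10184499 -0.99471348] 5.894052818144449
0.47243755632689033 0.0015053736394521344 [ 0.279  0.162 -0.032  1.558  0.072  1.375  0.148] [ 0.532 -0.195  0.459] [ 0.03  -0.075 -0.997]
0 ([-39, -3, -26], np.float64(-0.15))
4 ([-39, -6, 26], np.float64(-0.15))
8 ([-2, 47, -3], np.float64(0.15))
12 ([30, 37, -1], np.float64(0.15))
Thu Dec  3 16:42:51 UTC 2026
```

```bash
cat > pred.py <<'E'
from fast import *
from workcell import manip
import sys
np.set_printoptions(precision=3,suppress=True)
# world waypoints (x,y,z,spin): print rows (tool frame, from predicted state) and predicted state
def go(W,stp=45):
    q=np.array(manip.get_obs()["joint_pos"]);last=None
    for *w,sp in W:
        w=np.array(w);n=int(max(np.ceil(np.linalg.norm(w-fkj(q)[0])*1000/stp),np.ceil(abs(sp)/.15),1))
        for k in range(n):
            p,R,_=fkj(q);dp=np.round(R.T@((w-p)/(n-k))*1000).astype(int);s=round(sp/n,3);print(dp.tolist(),s,end=" ");q=row(q,dp,s)
        p,R,_=fkj(q);print("\n ->",q,p,R[:,2])
if __name__=="__main__": go(eval(sys.argv[1]))
E
python3 pred.py "[(.476,-.05,.36,-.475),(.476,-.021,.29,0)]"
```

```text
[22, 31, 9] -0.068 [20, 33, 9] -0.068 [17, 34, 9] -0.068 [15, 35, 9] -0.068 [12, 36, 9] -0.068 [10, 37, 9] -0.068 [8, 39, 9] -0.068 
 -> [ 0.72   0.091 -0.774  1.872  0.176  1.2    0.219] [ 0.476 -0.05   0.36 ] [ 0.015 -0.1   -0.995]
[17, 5, 33] 0.0 [17, 6, 34] 0.0 
 -> [ 0.653  0.181 -0.793  1.955  0.262  1.071  0.075] [ 0.476 -0.021  0.29 ] [ 0.015 -0.1   -0.995]
```

>>> arm_command(plan=[{"dp": [22,31,9],"spin": -0.07},{"dp": [20,33,9],"spin": -0.07},{"dp": [17,34,9],"spin": -0.07},{"dp": [15,35,9],"spin": -0.07}])

```text
clock: 14.2
position: [0.3752, -0.0972, 0.3905]
ee_rot: [0.655, 0.754, -0.033, 0.039]
ft_force: [0.3, -0.8, 0.9]
grip_width: 1.002
grasp_force: 0.0
```

>>> arm_command(plan=[{"dp": [12,36,9],"spin": -0.07},{"dp": [10,37,9],"spin": -0.07},{"dp": [8,39,9],"spin": -0.07},{"dp": [0,0,0],"spin": 0}], grip=-0.3)

```text
clock: 14.6
position: [0.4804, -0.0462, 0.3573]
ee_rot: [0.571, 0.819, -0.036, 0.033]
ft_force: [0.8, 0.8, 0.0]
grip_width: 0.652
grasp_force: 0.0
```

```bash
cat > loc.py <<'E'
from h import *
import sys,cv2
# tool-frame delta to bring grasp point to dock-frame point (mm) ; dock pose
c=np.array([.5643,-.0098]);y=np.radians(19.04);dx=np.array([np.cos(y),np.sin(y)]);dy=np.array([-np.sin(y),np.cos(y)])
def W(x,yy,z):return np.r_[c+dx*x/1000+dy*yy/1000,z/1000]
o=manip.get_obs();R=Ro.from_quat(o["ee_rot"]).as_matrix();p=np.array(o["position"])
g=p+R[:,2]*.155;print("clock",o["clock"],"grasp in dock",np.round([dx@(g[:2]-c)*1000,dy@(g[:2]-c)*1000,g[2]*1000],1),"tool x in dock deg",np.degrees(np.arctan2(dy@R[:2,0],dx@R[:2,0])),"tilt dock x,y",dx@R[:2,2],dy@R[:2,2])
print("q",np.round(o["joint_pos"],3))
for a in sys.argv[1:]:
    t=W(*eval(a));print(a,"delta",np.round(R.T@(t-g)*1000,1));g=t
E
python3 loc.py "(-90,3,100)" "(-90,3,60)"; python3 - <<'E'
import sys;sys.argv=[""]
from loc import *
im=viewer.camera("wrist");C=cam("wrist")
for P in [(-90,2,66),(0,0,108),(0,-71,108),(0,71,108)]:
    u=proj(C,W(*P));print(P,u);cv2.circle(im,tuple(int(k) for k in u),4,(0,0,255),1)
cv2.imwrite("pics/w1.png",im)
E
```

```text
clock 14.6 grasp in dock [-94.3 -21.7 203.1] tool x in dock deg 91.25805693833432 tilt dock x,y -0.019754880833343025 -0.09485113155361684
q [ 0.717  0.106 -0.782  1.864  0.184  1.201  0.225]
(-90,3,100) delta [ 34.3   7.  100.1]
(-90,3,60) delta [ 3.8  0.9 39.8]
clock 14.6 grasp in dock [-94.3 -21.7 203.1] tool x in dock deg 91.25805693833432 tilt dock x,y -0.019754880833343025 -0.09485113155361684
q [ 0.717  0.106 -0.782  1.864  0.184  1.201  0.225]
(-90, 2, 66) [328.05407326 153.92486423]
(0, 0, 108) [445.19005045 170.91634796]
(0, -71, 108) [430.44762071 250.35573456]
(0, 71, 108) [463.87537039  70.23074997]
```

View pics/w1.png

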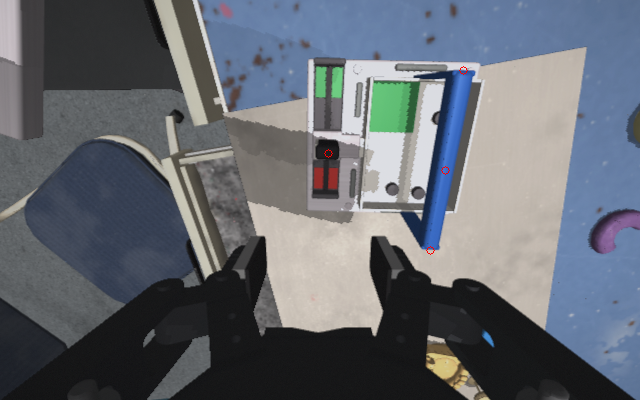

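>>> arm_command(plan=[{"dp": [18,3.5,30],"spin": 0.02},{"dp": [18,3.5,35],"spin": 0},{"dp": [0,0,35],"spin": 0},{"dp": [4,1,38],"spin": 0},{"dp": [0,0,0],"spin": 0}])

```text
clock: 15.15
position: [0.4715, -0.0234, 0.215]
ee_rot: [0.582, 0.811, -0.039, 0.033]
ft_force: [-0.3, 0.6, 0.5]
grip_width: 0.649
grasp_force: 0.0
```

```bash
python3 loc.py "(-90,5,60)"
```

```text
clock 15.15 grasp in dock [-96.2   2.1  60.8] tool x in dock deg 89.68882740580202 tilt dock x,y -0.026599925359030597 -0.09843260178758292
q [ 0.611  0.296 -0.761  2.025  0.38   0.941 -0.036]
(-90,5,60) delta [3.  6.2 0.3]
```

Shift 6 mm in dock x, close, then slide +y (tool +x, plus z for the lean).

>>> arm_command(plan=[{"dp": [3,6,0],"spin": 0},{"dp": [0,0,0],"spin": 0},{"dp": [0,0,0],"spin": 0},{"dp": [0,0,0],"spin": 0}], grip=1, newtons=30)

```text
clock: 15.55
position: [0.4777, -0.0191, 0.2197]
ee_rot: [0.583, 0.811, -0.04, 0.035]
ft_force: [-17.2, -3.9, 16.5]
grip_width: 0.249
grasp_force: 29.3
```

>>> arm_command(plan=[{"dp": [12,0,1.2],"spin": 0},{"dp": [12,0,1.2],"spin": 0},{"dp": [12,0,1.2],"spin": 0},{"dp": [8,0,0.8],"spin": 0},{"dp": [0,0,0],"spin": 0}])

```text
clock: 16.05
position: [0.4639, 0.0219, 0.2129]
ee_rot: [0.583, 0.811, -0.042, 0.037]
ft_force: [-29.6, -8.8, 53.0]
grip_width: 0.249
grasp_force: 39.8
```

```bash
python3 loc.py
```

```text
clock 16.05 grasp in dock [-88.5  46.   58.9] tool x in dock deg 89.6116148957318 tilt dock x,y -0.025441339446410183 -0.10792103826396367
q [ 0.536  0.292 -0.788  2.041  0.393  0.944 -0.148]
```

>>> arm_command(plan=[{"dp": [0,0,-5],"spin": 0},{"dp": [5,-1,-2],"spin": 0},{"dp": [4,0,-0.5],"spin": 0},{"dp": [0,0,0],"spin": 0}])

```text
clock: 16.45
position: [0.46, 0.0294, 0.2148]
ee_rot: [0.583, 0.811, -0.039, 0.036]
ft_force: [8.0, -9.1, -31.5]
grip_width: 0.25
grasp_force: 32.0
```

```bash
python3 loc.py
```

```text
clock 16.45 grasp in dock [-89.3  55.1  60.7] tool x in dock deg 89.56904428845463 tilt dock x,y -0.02240814770296738 -0.1031171852888887
q [ 0.532  0.282 -0.797  2.048  0.38   0.943 -0.155]
```

>>> arm_command(plan=[{"dp": [0,0,0],"spin": 0},{"dp": [0,0,0],"spin": 0},{"dp": [0,0,-10],"spin": 0},{"dp": [-4,0,-45],"spin": 0},{"dp": [-4,0,-45],"spin": 0}], grip=-0.3)

```text
clock: 16.95
position: [0.4614, 0.0352, 0.3179]
ee_rot: [0.582, 0.812, -0.038, 0.035]
ft_force: [1.1, -1.4, 0.2]
grip_width: 0.649
grasp_force: 0.0
```

```bash
python3 loc.py "(0,0,160)" "(0,0,98)";python3 - <<'E'
import sys;sys.argv=[""]
from loc import *
im=viewer.camera("wrist");C=cam("wrist")
for P in [(-90,50,66),(0,0,108),(0,-71,108)]:
    u=proj(C,W(*P));cv2.circle(im,tuple(int(k) for k in u),4,(0,0,255),1)
cv2.imwrite("pics/w2.png",im)
E
```

```text
clock 16.95 grasp in dock [-85.8  60.6 163.7] tool x in dock deg 89.77947669175714 tilt dock x,y -0.021028248747189754 -0.09993143414175815
q [ 0.608  0.118 -0.853  1.949  0.21   1.135 -0.005]
(0,0,160) delta [-59.6  86.3   7.9]
(0,0,98) delta [ 6.2  1.3 61.7]
clock 16.95 grasp in dock [-85.8  60.6 163.7] tool x in dock deg 89.77947669175714 tilt dock x,y -0.021028248747189754 -0.09993143414175815
q [ 0.608  0.118 -0.853  1.949  0.21   1.135 -0.005]
```

View pics/w2.png

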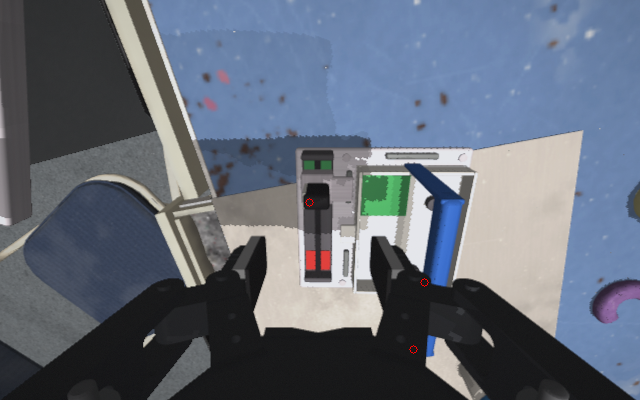

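```bash
cat > bar.py <<'E'
import sys;sys.argv=[""]
from loc import *
C=cam("wrist");im=viewer.camera("wrist");h=cv2.cvtColor(im,cv2.COLOR_BGR2HSV)
m=cv2.inRange(h,(108,170,120),(125,255,255));n,l,s,_=cv2.connectedComponentsWithStats(m);k=1+np.argmax(s[1:,4]);ys,xs=np.nonzero(l==k);print(s[k])
for v in range(ys.min()+4,ys.max(),12):
    r=xs[ys==v];a=[atz(C,u,v,.108) for u in(r.min()-.5,r.max()+.5)]
    print(v,r.min(),r.max(),[np.round([dx@(q[:2]-c)*1000,dy@(q[:2]-c)*1000],1).tolist() for q in a])
E
python3 bar.py
```

```text
clock 17.0 grasp in dock [-82.   60.4 171.1] tool x in dock deg 89.79381543842233 tilt dock x,y -0.012059464546948112 -0.10381872154210957
q [ 6.100e-01  1.100e-01 -8.540e-01  1.939e+00  2.060e-01  1.141e+00
 -1.000e-03]
[ 421  195   31   89 1404]
199 431 449 [[-5.5, 69.8], [7.4, 69.8]]
211 430 447 [[-4.9, 60.8], [7.5, 60.8]]
223 428 444 [[-5.0, 51.5], [6.9, 51.5]]
235 426 442 [[-5.1, 41.9], [7.0, 41.9]]
247 424 440 [[-5.3, 31.9], [7.1, 31.9]]
259 422 438 [[-5.4, 21.5], [7.2, 21.6]]
271 422 436 [[-4.0, 10.8], [7.3, 10.8]]
```

```bash
python3 loc.py "(1,0,160)" "(1,0,97)"
```

```text
clock 17.05 grasp in dock [-82.1  59.8 168.4] tool x in dock deg 89.7169006848632 tilt dock x,y -0.011476857722963226 -0.10497540166583985
q [ 0.609  0.113 -0.854  1.943  0.211  1.135 -0.005]
(1,0,160) delta [-58.2  83.5  13.6]
(1,0,97) delta [ 6.6  0.7 62.6]
```

>>> arm_command(plan=[{"dp": [-20,28,4],"spin": 0},{"dp": [-20,28,4],"spin": 0},{"dp": [-18,27,5],"spin": 0},{"dp": [0,0,0],"spin": 0}])

```text
clock: 17.45
position: [0.5617, 0.0032, 0.3072]
ee_rot: [0.583, 0.811, -0.037, 0.035]
ft_force: [-0.9, -0.2, -0.7]
grip_width: 0.65
grasp_force: 0.0
```

```bash
python3 loc.py "(1,0,97)"; python3 bar.py|tail -3
```

```text
clock 17.45 grasp in dock [ -1.3  -2.3 153. ] tool x in dock deg 89.54057168878926 tilt dock x,y -0.01973719539522364 -0.09995526109297169
q [ 0.538  0.371 -0.786  1.725  0.391  1.185 -0.047]
(1,0,97) delta [ 7.9  3.3 55.4]
116 313 334 [[-4.0, 64.1], [8.1, 64.0]]
128 314 334 [[-3.6, 57.5], [8.2, 57.5]]
140 313 334 [[-4.3, 50.8], [8.3, 50.8]]
```

>>> arm_command(plan=[{"dp": [4,2,25],"spin": 0},{"dp": [4,2,30],"spin": 0},{"dp": [0,0,0],"spin": 0},{"dp": [0,0,0],"spin": 0}])

```text
clock: 17.9
position: [0.5608, 0.0085, 0.2526]
ee_rot: [0.582, 0.812, -0.038, 0.035]
ft_force: [0.0, -0.2, 1.5]
grip_width: 0.65
grasp_force: 0.0
```

>>> arm_command(plan=[{"dp": [0,0,0],"spin": 0},{"dp": [0,0,0],"spin": 0},{"dp": [0,0,0],"spin": 0},{"dp": [0,0,0],"spin": 0},{"dp": [0,0,0],"spin": 0}], grip=1, newtons=100)

```text
clock: 18.4
position: [0.5612, 0.008, 0.2524]
ee_rot: [0.582, 0.811, -0.038, 0.036]
ft_force: [-3.7, -1.4, 7.5]
grip_width: 0.145
grasp_force: 98.0
```

```bash
python3 loc.py; date
```

```text
clock 18.4 grasp in dock [-0.3  2.  98.3] tool x in dock deg 89.66343022781271 tilt dock x,y -0.020310296604783337 -0.10186055206468311
q [ 0.504  0.436 -0.761  1.775  0.453  1.094 -0.106]
Thu Dec  3 16:46:42 UTC 2026
```

>>> arm_command(plan=[{"dp": [-1,0,-10],"spin": 0},{"dp": [-2,0,-20],"spin": 0},{"dp": [-3,0,-30],"spin": 0},{"dp": [-4,0,-40],"spin": 0},{"dp": [-4,0,-40],"spin": 0}])

```text
clock: 18.9
position: [0.5632, 0.0093, 0.3937]
ee_rot: [0.582, 0.812, -0.038, 0.035]
ft_force: [1.4, -0.7, -2.3]
grip_width: 0.151
grasp_force: 97.7
```

```bash
python3 loc.py; cat > cem2.py <<'E'
from fast import *
from workcell import manip
import time,sys,multiprocessing as mp
from scipy.spatial.transform import Rotation as Ro
np.set_printoptions(precision=3,suppress=True)
# tray frame in tool, fixed at grasp (tray upright, yaw 19.04 deg)
Rg=Ro.from_quat([.582,.8115,-.038,.0355]).as_matrix();REL=Rg.T@rz(np.radians(19.04))
def grav(R):return (R@REL).T@np.array([0,0,-1.])
q0=np.array(manip.get_obs()["joint_pos"]);tgt=np.array(eval(sys.argv[1]));NS=int(sys.argv[2]);T=float(sys.argv[3]);VM=float(sys.argv[4]);NR=5
def sim(a,full=False):
    q=q0;pen=0;rows=[]
    for k in range(NS):
        v=a[4*k:4*k+3];v=v*min(1,VM/np.linalg.norm(v));s=np.clip(a[4*k+3],-.1,.1)
        for _ in range(NR):
            dp=np.round(v);q=row(q,dp,round(s,2));rows.append((dp.astype(int).tolist(),round(s,2)))
            p,R,_=fkj(q);tr=p+R[:,2]*.25;g=grav(R)
            pen+=20*(max(0,.3-tr[2])+max(0,.25-np.hypot(*p[:2]))+max(0,tr[0]-.75)+max(0,abs(p[1])-.3)+max(0,.3-tr[0])+max(0,p[2]-1.0))+.3*max(0,-g[1]-.25)
    g=grav(R);c=60*np.sum((g-tgt)**2)+pen+.1*q[2]**2+.3*max(0,.05-q[1])
    return (c,q,p,R,rows,pen) if full else c
if __name__=="__main__":
    print("now",grav(fkj(q0)[1]),q0)
    t=time.time();rng=np.random.default_rng(0);m=np.tile([0,0,-15,0.],NS);sd=np.tile([20,20,25,.06],NS);best=(9e9,None)
    with mp.Pool() as po:
        while time.time()-t<T:
            A=m+sd*rng.normal(size=(120,4*NS))
            if best[1] is not None:A[0]=best[1]
            C=np.array(po.map(sim,A,chunksize=8));o=np.argsort(C)[:16]
            if C[o[0]]<best[0]:best=(C[o[0]],A[o[0]].copy())
            m=.3*m+.7*A[o].mean(0);sd=.3*sd+.7*A[o].std(0)+np.tile([1.,1,1,.003],NS)
    c,q,p,R,rows,pen=sim(best[1],True);q=q0
    for i,r in enumerate(rows):
        q=row(q,*r)
        if i%NR==NR-1:p,R,_=fkj(q);print(r,p,"g",grav(R))
    print(c,pen,q)
E
python3 cem2.py "[0,.56,-.83]" 6 75 40; date
```

```text
clock 18.9 grasp in dock [  1.9   2.8 239.5] tool x in dock deg 89.71802030126211 tilt dock x,y -0.021596342760575978 -0.10047059379252461
q [ 0.555  0.298 -0.815  1.615  0.327  1.343  0.009]
now [ 0.002 -0.001 -1.   ] [ 0.555  0.298 -0.815  1.615  0.327  1.343  0.009]
([-6, -2, -40], np.float64(-0.1)) [ 0.567 -0.002  0.595] g [ 0.047 -0.024 -0.999]
([-2, -15, -37], np.float64(-0.1)) [ 0.525 -0.053  0.761] g [ 0.067 -0.038 -0.997]
([2, -6, -40], np.float64(0.1)) [ 0.458 -0.064  0.839] g [-0.062  0.097 -0.993]
([-2, -5, -40], np.float64(-0.1)) [ 0.396 -0.078  0.902] g [ 0.019  0.231 -0.973]
([-16, -3, -37], np.float64(-0.01)) [ 0.385 -0.092  0.957] g [ 0.031  0.367 -0.93 ]
([-29, 6, -27], np.float64(0.01)) [ 0.438 -0.075  0.993] g [-0.     0.511 -0.859]
4.65929282237674 4.4652963392961285 [-0.004  0.29   0.083  0.162  0.092  2.058  1.485]
Thu Dec  3 16:48:41 UTC 2026
```

>>> arm_command(plan=[{"dp": [-6,-2,-40],"spin": -0.1},{"dp": [-6,-2,-40],"spin": -0.1},{"dp": [-6,-2,-40],"spin": -0.1},{"dp": [-6,-2,-40],"spin": -0.1},{"dp": [-6,-2,-40],"spin": -0.1}])

```text
clock: 19.4
position: [0.5666, -0.0009, 0.5964]
ee_rot: [0.361, 0.931, -0.045, 0.025]
ft_force: [1.0, 0.7, -1.8]
grip_width: 0.144
grasp_force: 97.7
```

>>> arm_command(plan=[{"dp": [-2,-15,-37],"spin": -0.1},{"dp": [-2,-15,-37],"spin": -0.1},{"dp": [-2,-15,-37],"spin": -0.1},{"dp": [-2,-15,-37],"spin": -0.1},{"dp": [-2,-15,-37],"spin": -0.1}])

```text
clock: 19.9
position: [0.5458, -0.0407, 0.7373]
ee_rot: [0.173, 0.984, -0.051, 0.007]
ft_force: [1.0, 0.4, -3.8]
grip_width: 0.149
grasp_force: 97.8
```

```bash
python3 cem2.py "[0,.56,-.83]" 5 60 40; date
```

```text
now [ 0.077 -0.072 -0.994] [ 0.314  0.27  -0.529  0.869  0.265  2.048  1.142]
([6, -11, -38], np.float64(-0.04)) [ 0.472 -0.074  0.818] g [ 0.067  0.034 -0.997]
([2, -9, -39], np.float64(0.02)) [ 0.408 -0.103  0.883] g [ 0.039  0.181 -0.983]
([-3, 5, -40], np.float64(-0.01)) [ 0.362 -0.068  0.937] g [ 0.047  0.318 -0.947]
([-19, 19, -30], np.float64(-0.1)) [0.378 0.033 0.969] g [ 0.272  0.346 -0.898]
([-30, 11, -24], np.float64(0.1)) [0.432 0.101 0.998] g [-0.003  0.554 -0.832]
0.004126088112915417 0.0 [-0.509  0.293  0.114  0.162  0.368  2.058  1.284]
Thu Dec  3 16:50:13 UTC 2026
```

>>> arm_command(plan=[{"dp": [6,-11,-38],"spin": -0.04},{"dp": [6,-11,-38],"spin": -0.04},{"dp": [6,-11,-38],"spin": -0.04},{"dp": [6,-11,-38],"spin": -0.04},{"dp": [6,-11,-38],"spin": -0.04}])

```text
clock: 20.4
position: [0.5602, -0.0525, 0.7234]
ee_rot: [0.15, 0.987, -0.059, -0.028]
ft_force: [0.2, 0.1, -3.3]
grip_width: 0.145
grasp_force: 97.8
```

>>> arm_command(plan=[{"dp": [2,-9,-39],"spin": 0.02},{"dp": [2,-9,-39],"spin": 0.02},{"dp": [2,-9,-39],"spin": 0.02},{"dp": [2,-9,-39],"spin": 0.02},{"dp": [2,-9,-39],"spin": 0.02}])

```text
clock: 20.9
position: [0.498, -0.07, 0.798]
ee_rot: [0.191, 0.979, -0.063, 0.041]
ft_force: [0.9, 0.2, -1.4]
grip_width: 0.148
grasp_force: 97.9
```

```bash
python3 cem2.py "[0,.56,-.83]" 3 35 40; date; ls -l --time-sort --time-style=full-iso -r pics | head -3
```

```text
now [ 0.086  0.002 -0.996] [-0.719  0.229  1.043  0.867 -0.093  2.059  1.44 ]
([4, -10, -39], np.float64(-0.03)) [ 0.436 -0.094  0.866] g [ 0.106  0.13  -0.986]
([5, -2, -40], np.float64(0.04)) [ 0.396 -0.085  0.928] g [ 0.036  0.3   -0.953]
([4, -4, -40], np.float64(0.01)) [ 0.354 -0.082  0.985] g [-0.009  0.447 -0.894]
1.1943209026478974 0.0 [-1.132  0.054  1.338  0.521  0.109  2.058  1.381]
Thu Dec  3 16:51:01 UTC 2026ls: unrecognized option '--time-sort'
Try 'ls --help' for more information.
```

>>> arm_command(plan=[{"dp": [4,-10,-39],"spin": -0.03},{"dp": [4,-10,-39],"spin": -0.03},{"dp": [4,-10,-39],"spin": -0.03},{"dp": [4,-10,-39],"spin": -0.03},{"dp": [4,-10,-39],"spin": -0.03}])

```text
clock: 21.4
position: [0.4403, -0.0624, 0.8659]
ee_rot: [0.075, 0.989, -0.07, 0.109]
ft_force: [0.4, 1.4, -2.4]
grip_width: 0.144
grasp_force: 98.0
```

>>> arm_command(plan=[{"dp": [5,-2,-40],"spin": 0.04},{"dp": [5,-2,-40],"spin": 0.04},{"dp": [5,-2,-40],"spin": 0.04},{"dp": [5,-2,-40],"spin": 0.04},{"dp": [5,-2,-40],"spin": 0.04}])

```text
clock: 21.9
position: [0.4232, 0.022, 0.9131]
ee_rot: [0.051, 0.982, -0.041, 0.179]
ft_force: [5.8, -0.2, -3.5]
grip_width: 0.144
grasp_force: 98.4
```

```bash
python3 cem2.py "[0,.56,-.83]" 3 35 40; date; ls -ltr --full-time pics | head -3
```

```text
now [ 0.044  0.257 -0.965] [-1.227  0.135  1.339  0.688 -0.071  2.058  1.507]
([-27, -13, -27], np.float64(-0.03)) [ 0.461 -0.042  0.952] g [ 0.118  0.363 -0.924]
([-21, -8, -33], np.float64(0.04)) [ 0.425 -0.059  0.992] g [ 0.029  0.485 -0.874]
([-37, -5, -14], np.float64(0.01)) [ 0.463 -0.087  0.993] g [ 0.002  0.56  -0.829]
0.07234148339261 0.0 [-0.094  0.347  0.848  0.162 -0.568  1.976  1.57 ]
Thu Dec  3 16:52:27 UTC 2026
total 1836
-rw-r--r-- 1 agent agent 473840 2026-12-03 16:14:35.445620398 +0000 top0.png
-rw-r--r-- 1 agent agent 365081 2026-12-03 16:14:36.565620452 +0000 side0.png
```

>>> arm_command(plan=[{"dp": [-27,-13,-27],"spin": -0.03},{"dp": [-27,-13,-27],"spin": -0.03},{"dp": [-27,-13,-27],"spin": -0.03},{"dp": [-27,-13,-27],"spin": -0.03},{"dp": [-27,-13,-27],"spin": -0.03}])

```text
clock: 22.4
position: [0.448, -0.0123, 0.9545]
ee_rot: [-0.028, 0.969, -0.061, 0.236]
ft_force: [0.7, 0.3, -2.5]
grip_width: 0.151
grasp_force: 98.7
```

>>> arm_command(plan=[{"dp": [-21,-8,-33],"spin": 0.04},{"dp": [-21,-8,-33],"spin": 0.04},{"dp": [-21,-8,-33],"spin": 0.04},{"dp": [-21,-8,-33],"spin": 0.04},{"dp": [-21,-8,-33],"spin": 0.04}])

```text
clock: 22.9
position: [0.4029, -0.0334, 1.0044]
ee_rot: [0.067, 0.947, -0.04, 0.311]
ft_force: [0.1, -0.8, -2.5]
grip_width: 0.142
grasp_force: 98.7
```

```bash
python3 cem2.py "[0,.57,-.82]" 2 20 40
```

```text
now [ 0.022  0.509 -0.861] [-0.404  0.226  0.82   0.264 -0.287  2.059  1.556]
([-33, -21, 9], np.float64(0.01)) [ 0.497 -0.149  0.969] g [-0.004  0.549 -0.836]
([0, -36, -18], np.float64(0.0)) [ 0.384 -0.297  0.983] g [ 0.002  0.571 -0.821]
0.03541016158957767 0.0 [ 0.561  0.362  0.593  0.162 -0.792  1.974  1.86 ]
```

>>> arm_command(plan=[{"dp": [-30,-8,-20],"spin": 0.02},{"dp": [-30,-8,-20],"spin": 0.02},{"dp": [-30,-8,-20],"spin": 0},{"dp": [-30,-8,-20],"spin": 0},{"dp": [0,0,0],"spin": 0}])

```text
clock: 23.4
position: [0.3995, -0.0613, 1.0193]
ee_rot: [0.088, 0.935, -0.037, 0.342]
ft_force: [0.1, -0.6, -1.8]
grip_width: 0.145
grasp_force: 98.8
```

```bash
cat > st.py <<'E'
import sys;sys.argv=["","[0,0,-1]","1","1","1"]
from cem2 import *
import cv2
from workcell import viewer
o=manip.get_obs();p,R,_=fkj(q0);g=grav(R);print(o["clock"],q0,p,"g",g,"tilt",np.degrees(np.arccos(-g[2])))
E
python3 st.py
```

```text
23.4 [-0.227  0.298  1.251  0.161 -0.847  2.059  1.581] [ 0.4   -0.06   1.019] g [-0.002  0.565 -0.825] tilt 34.41349755545119
```

Tilted 34° to +y. Dwell briefly, then look.

>>> arm_command(plan=[{"dp": [0,0,0],"spin": 0},{"dp": [0,0,0],"spin": 0},{"dp": [0,0,0],"spin": 0},{"dp": [0,0,0],"spin": 0},{"dp": [0,0,0],"spin": 0}])

```text
clock: 23.9
position: [0.4012, -0.0597, 1.0186]
ee_rot: [0.085, 0.935, -0.034, 0.342]
ft_force: [0.4, -0.3, -1.8]
grip_width: 0.146
grasp_force: 98.7
```

```bash
cat >> st.py <<'E'
n=sys.stdin.readline().strip()
a=viewer.camera("wrist");b=viewer.camera("top");cv2.imwrite(f"pics/{n}.png",cv2.hconcat([cv2.resize(a,(400,250)),cv2.resize(b[130:380,220:620],(400,250))]))
E
echo w3 | python3 st.py; python3 - <<'E'
import numpy as np,sys
sys.path.insert(0,'.');sys.argv=["","[0,0,-1]","1","1","1"]
from cem2 import *
for v in ([0,0,0],[-15,0,-10]):
    q=q0
    for i in range(14):
        q=row(q,v,.1)
        if i%3==1:p,R,_=fkj(q);print(q,p,grav(R))
E
```

```text
23.9 [-0.228  0.298  1.238  0.162 -0.841  2.058  1.58 ] [ 0.401 -0.059  1.018] g [-0.005  0.564 -0.826] tilt 34.31768460695938
[-0.248  0.296  1.258  0.174 -0.839  2.054  1.385] [ 0.401 -0.059  1.018] [-0.133  0.554 -0.822]
[-0.278  0.293  1.286  0.191 -0.835  2.049  1.093] [ 0.401 -0.059  1.018] [-0.315  0.492 -0.812]
[-0.306  0.29   1.315  0.207 -0.834  2.044  0.8  ] [ 0.401 -0.059  1.017] [-0.471  0.379 -0.797]
[-0.331  0.288  1.338  0.221 -0.83   2.04   0.505] [ 0.401 -0.059  1.017] [-0.586  0.225 -0.778]
[-0.346  0.285  1.338  0.229 -0.815  2.037  0.207] [ 0.4   -0.059  1.016] [-0.65   0.044 -0.758]
[-0.226  0.296  1.248  0.162 -0.851  2.047  1.383] [ 0.4   -0.06   1.021] [-0.135  0.565 -0.814]
[-0.189  0.289  1.248  0.162 -0.877  2.034  1.101] [ 0.395 -0.073  1.025] [-0.327  0.516 -0.792]
[-0.115  0.278  1.235  0.162 -0.916  2.026  0.833] [ 0.384 -0.095  1.03 ] [-0.497  0.41  -0.765]
[-0.018  0.263  1.214  0.167 -0.964  2.023  0.578] [ 0.366 -0.124  1.034] [-0.628  0.255 -0.735]
[ 0.078  0.242  1.199  0.19  -1.008  2.024  0.34 ] [ 0.342 -0.157  1.038] [-0.706  0.064 -0.705]
```

View pics/w3.png

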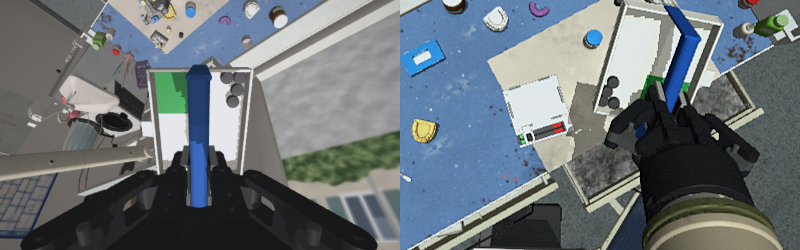

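>>> arm_command(plan=[{"dp": [0,0,0],"spin": 0.1},{"dp": [0,0,0],"spin": 0.1},{"dp": [0,0,0],"spin": 0.1},{"dp": [0,0,0],"spin": 0.1},{"dp": [0,0,0],"spin": 0.1}])

```text
clock: 24.5
position: [0.4011, -0.06, 1.0186]
ee_rot: [0.316, 0.884, 0.052, 0.34]
ft_force: [0.0, 0.1, -2.2]
grip_width: 0.143
grasp_force: 98.7
```

>>> arm_command(plan=[{"dp": [0,0,0],"spin": 0.1},{"dp": [0,0,0],"spin": 0.1},{"dp": [0,0,0],"spin": 0.1},{"dp": [0,0,0],"spin": 0.1},{"dp": [0,0,0],"spin": 0.1}])

```text
clock: 25.0
position: [0.4011, -0.06, 1.0186]
ee_rot: [0.525, 0.778, 0.134, 0.317]
ft_force: [0.0, -0.2, -1.8]
grip_width: 0.145
grasp_force: 98.8
```

>>> arm_command(plan=[{"dp": [0,0,0],"spin": 0.08},{"dp": [0,0,0],"spin": 0},{"dp": [0,0,0],"spin": 0},{"dp": [0,0,0],"spin": 0},{"dp": [0,0,0],"spin": 0}])

```text
clock: 25.5
position: [0.4011, -0.06, 1.0186]
ee_rot: [0.554, 0.758, 0.146, 0.311]
ft_force: [-0.3, 0.9, -1.5]
grip_width: 0.144
grasp_force: 98.6
```

```bash
echo w4 | python3 st.py
```

```text
25.5 [-0.226  0.294  1.186  0.161 -0.791  2.056  0.497] [ 0.401 -0.059  1.019] g [-0.579  0.237 -0.78 ] tilt 38.723239484363226
```

View pics/w4.png

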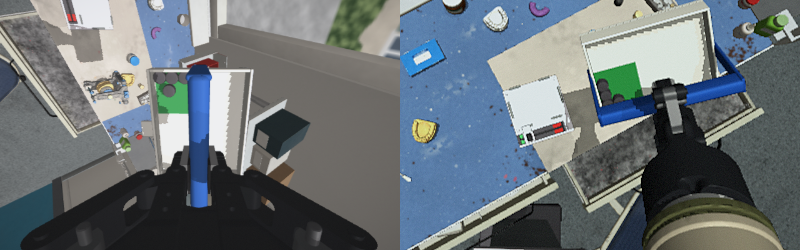

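>>> arm_command(plan=[{"dp": [0,0,0],"spin": 0},{"dp": [0,0,0],"spin": 0},{"dp": [0,0,0],"spin": 0},{"dp": [0,0,0],"spin": 0},{"dp": [0,0,0],"spin": 0}])

```text
clock: 26.1
position: [0.4011, -0.06, 1.0186]
ee_rot: [0.555, 0.758, 0.146, 0.311]
ft_force: [-0.3, 0.7, -2.2]
grip_width: 0.148
grasp_force: 98.6
```

```bash
python3 - <<'E'
from workcell import viewer
import cv2
a=viewer.camera("wrist")[100:200,230:330];b=viewer.camera("top")[180:260,400:480]
cv2.imwrite("pics/z5.png",cv2.hconcat([cv2.resize(a,(400,400),interpolation=2),cv2.resize(b,(400,400),interpolation=2)]))
E
```

```text
(no output)
```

View pics/z5.png

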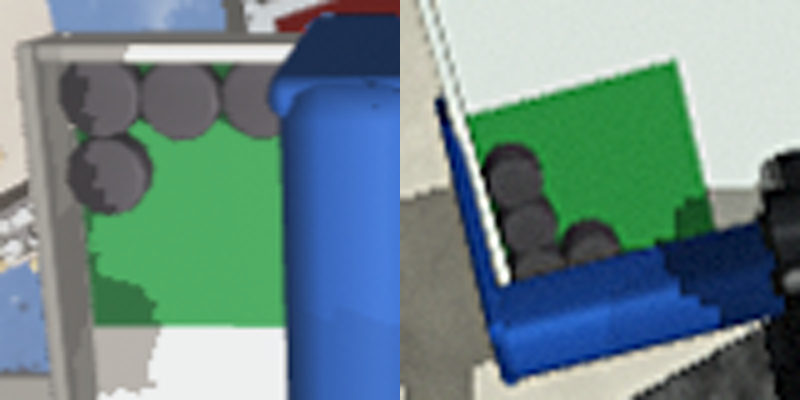

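```bash
python3 -c "
from workcell import manip
print(manip.hand_in())"
```

```text
the job is handed in; nothing more can be done
None
```

I slid the latch to its green end, lifted the tray clear, and handed the job in at about 26 s on the robot's clock. All four pellets were on the green patch, with the tray held at about 39° and the green corner plainly the lowest.

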